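Case the ink sticks, scrap the stubs

ROBOT

A 6-joint arm with a two-finger parallel gripper is mounted at the origin on a cart in front of the work surface, level with it; the furniture and walls round the work are solid. World frame = base frame: x ahead of the robot, y to its left, z up, the work surface at z = 0. Lengths are in mm, angles in rad, forces in N, time in s.
With the tool pointing down it reaches from about 350 to 775 mm from the base axis. Payload 7.3 kg.
Tool frame: the origin (TCP) lies at the very end of the fingers, on their centre line; the grasp point (between the pads) lies 19 mm behind it (bot.tcp_to_grasp is the distance from the TCP to the grasp point, in mm); z points along the fingers, y is the direction in which the jaws open and shut (so a half turn about z gives the same grasp; the last joint's range is limited). The gripper opens to 92 mm and grips with 3 to 60 N. Pads are 19 mm wide; open, the fingers measure 130 mm over their backs; the gripper's body (75 mm by 190 mm) begins 47 mm behind the grasp point.
Start: joints at [1.046, 0.342, 1.524, -0, 1.275, -0.146], TCP at [194.135, 487.808, 226.741] pointing down, gripper open.
Joint ranges: [-2.53, 2.53], [-0.77, 2.02], [0.04, 2.7], [-1, 4.14], [0.28, 2.66], [-3.11, 3.11]. Speed limits (rad/s): [2.57, 2.57, 3.14, 3.14, 3.14, 3.14].

INTERFACE

Orientations are given as [roll, pitch, yaw] about the fixed x, y, z axes, in that order (R = Rz(yaw) Ry(pitch) Rx(roll)).
In Python, from plant import bot gives the robot as it stands. The module is installed in compiled form; this text tells all that it offers.
- The arm moves only by the tool carry_out, never from a script. Its argument "motion" is a list of rows, each a list of 5 numbers: the closure, from 0 (fully open) to 1 (shut), then the shift along the tool's x, y, z in mm, then the turn about the tool's z in degrees. In form: [[claw, dx, dy, dz, spin], ...]. A call has 1 to 10 rows; each row is the pose to reach, as a shift and turn from the pose measured when the call began, along the tool's axes at that moment; what a row does not reach only later rows make up. A row lasts 1/8 s, in which the tool goes at most 62.5 mm and 10.7 degrees, less where a joint would pass 70% of its speed; a pose out of reach is approached as far as the arm can. A call with a gripper value outside its range is refused whole. The fingers move at their own pace and stop on an object; the grip force is fixed at half the most. Time passes only in rows, so rows that repeat a pose let the fingers close. It gives the time, the measured TCP pose, the force and the opening at its end, in the units of the state.
- bot.get_obs(): the state, without advancing time (a new reading comes with each control period).
- bot.capture(name): name is "scene" or "top" or "wrist"; returns a dict with "color" (420x560x3 uint8, red, green, blue), "depth" (420x560 float32, mm along the optical axis (not along the pixel's ray), 0 where there is no reading), "K" (3x3 intrinsics, pixels), "camera_from_world" (4x4, takes a point from world to camera coordinates). Camera axes: x right, y down, z forward; pixel columns grow to the right and rows downward; lengths in mm; the calibration is good to about 2 mm. A picture is of the moment at which its call begins.
- bot.close_job(): hands the job in, once; it reports no verdict.
The state is a dict: "time": time; "joint_positions": joint angles; "dq": joint speeds; "tau": joint torques, N m; "tool_pos": TCP position; "tcp_rot": TCP orientation; "contact_force": force on the tool from outside, world axes, zero at the start; "moment": the same for the moment, N m; "grip_width": finger opening in mm.
Only numpy, scipy, OpenCV 4.12 (cv2) and the standard library are available. Lean on these libraries where they do the work, as an engineer would, in place of code of your own. Each camera call takes 0.05 s, during which the arm holds its last target.

TASK

Tidy up the ink: swing the latch of the wooden case aside, open its lid and lay every whole ink stick (the long black bars) inside; push every short worn ink stub through the sprung flap of the scrap box so that it falls into the box (the flap springs shut by itself, so the fingers have to hold it open while the stub drops). When all the whole sticks are in, close the lid fully and swing the latch back over its tongue. Leave the eraser, the tea cup, the glue stick and everything else where they are.

Things in the scene. Friction and masses are not known exactly. Their poses are not given: they have to be found in the camera images.
- ink_case: Fixed wooden case on the table, 122 (own x) x 216 (own y) x 45 mm high without its lid, walls and floor 6 mm thick (inner floor 6 mm above the table, 110 x 204 mm inside). Origin: centre of its underside. Its own -x side is the front, with the latch; the lid hinges on its +x side. Stands on the left, a little turned.
- ink_case_lid (a joint): Lid angle in rad: 0 shut, 1.75 fully open (leaning back a little past upright). The hinge is stiff: it takes about 2 N at the handle and the lid stays wherever it is left, so it must be pressed right down to shut. While the latch bars it, it cannot open.
- lid_grip (a point): Point to pinch on the lid's handle, an upright dark wooden fin near the lid's front edge: 12 mm thick (case x), 24 mm wide (case y), standing 38 mm above the lid; this point is its middle, 27 mm above the lid's top face, and 105 mm from the hinge line. Pinched on its two 24 mm-apart sides (fingers closing along the case's y), the fin can turn between the fingers as the lid swings. Axes as the lid's: parallel to the case's when shut.
- lid_hinge (a point): Middle of the lid's hinge line, which runs along the case's y at its +x edge, 45 mm above the table. When shut, lid_grip lies 105 mm in front (case -x) of it and 35 mm above it; the lid turns about it upward and back.
- ink_case_latch (a joint): Latch angle in rad: 0 = lever lies along the case's -y, over the lid's metal tongue (latched; up to 0.2 counts as latched); it grows as the lever swings out towards the front (case -x), to 1.6 at most, turning clockwise seen from above. Clear of the tongue and lid from 0.9. Light friction, stays where it is left.
- latch_grip (a point): Point to pinch or push on the latch's upright round steel peg, 13 mm across, at the end of the lever, 44 mm from the pivot; the peg's top is 12 mm above this point and the lever bar it stands on is 27 mm below it (this point is 90 mm above the table).
- latch_pivot (a point): Point on the latch's upright pivot axis at the height of latch_grip; 73 mm in front of the case's centre and 8 mm to its -y side.
- scrap_box: Fixed plywood scrap box, 92 (own x) x 146 (own y) x 135 mm high, closed on top by a metal flap just inside its rim. Origin: centre of its underside. Stands on the right, turned so that its own x points roughly to the robot's left. The inside is 80 x 134 mm, floor at 6 mm. Between it and the ink lies a fixed open brush tray, 15 mm high.
- slot (a point): Centre of the scrap box's flap, on its upper face, 131 mm above the table. Axes as the box's.
- scrap_flap (a joint): Flap angle in rad: 0 shut (level), 1.45 fully down. The flap (74 mm along the box's x, 128 mm along its y) hinges on the box's +x edge (two dark hinge straps) and is pushed down into the box; a spring (about 1.5 N at mid-flap to start it, 4 N when well open) swings it shut again. A stub's weight does not open it: it must be pushed with the fingers and held open, e.g. fingertips 40 mm below the rim, fingers spread along the box's y.
- stick_a_mid (a point): Centre of a whole ink stick: flat black bar 22 (own x) x 85 (own y) x 10 mm (own z), 40 g, lying on the table. May be absent.
- stick_b_mid (a point): Centre of a whole ink stick: flat black bar 22 (own x) x 85 (own y) x 10 mm (own z), 40 g, lying on the table. May be absent.
- stub_a_mid (a point): Centre of a worn ink stub: short flat black bar 18 (own x) x 34 (own y) x 10 mm (own z), 20 g, lying on the table. May be absent.
- stub_b_mid (a point): Centre of a worn ink stub: short flat black bar 18 (own x) x 34 (own y) x 10 mm (own z), 20 g, lying on the table. May be absent.
- stub_c_mid (a point): Centre of a worn ink stub: short flat black bar 18 (own x) x 34 (own y) x 10 mm (own z), 20 g, lying on the table. May be absent.
- eraser_mid (a point): Centre of a worn eraser in a green sleeve, 19 x 43 x 12 mm, among the ink sticks; not to be moved.
- tea_cup: Tea cup, 86 mm across and 88 mm high with a handle, at the back right; origin at its underside; to be left alone.
- glue_stick: Upright glue stick with a blue cap, 25 mm across and 88 mm high, at the back; origin at its underside; to be left alone.

How it is judged:
By the outcome, as a careful person would: the job done as asked, in the order asked, and still so for the second after the job is handed in, with the robot touching nothing.
Of stub_a, stub_b, stub_c only 2 to 3 are there at a start; the rules pass over those that are not, and their reading is None.
Of stick_a, stick_b only 1 to 2 are there at a start; the rules pass over those that are not, and their reading is None.
At some moment in a run one of stick_a, stick_b, stub_a, stub_b, stub_c may be knocked a few centimetres aside while the robot is not near it.
Once in a run the grip may slacken for a moment while it holds something.
It also fails if it takes over 210 s, if anything falls off the work surface, if the arm or the gripper's body presses on something with over 40 N, if the wrist force passes 120 N, or if a joint passes its speed limit or range.

## Working session

There is one attempt and no reset: what is moved stays moved. The work goes in short steps, Python scripts to look and compute and a tool call to move; the robot and the scene stay as the last step left them, time stands still between calls to the robot, and variables do not carry over. Pictures are saved under pics/ and viewed, and the job is handed in when it is done.

Besides the shell and the picture viewer there is one more tool, called after "Request:" by a JSON object that holds its "api" and its "payload". carry_out: Moves the arm, as the interface text tells. Its arguments: {"type":"object","properties":{"motion":{"type":"array","items":{"type":"array","items":{"type":"number"}}}},"required":["motion"]}

```bash
ls; mkdir -p pics
python3 - <<'E'
from plant import bot
import cv2
print(bot.get_obs())
for n in ("scene","top","wrist"):
    c=bot.capture(n); cv2.imwrite(f"pics/{n}0.png",c["color"][:,:,::-1]); print(n,c["K"].round(1).tolist(),c["camera_from_world"].round(3).tolist())
E
```

```text
pics
{'time': 0.0, 'joint_positions': array([ 1.04599411e+00,  3.42773195e-01,  1.52499756e+00,  1.32671012e-05,
        1.27540733e+00, -1.46008409e-01]), 'dq': array([ 1.57519197e-04,  7.38593045e-05, -3.45875345e-04, -1.40116824e-03,
        1.46322288e-03,  6.91533398e-04]), 'tau': array([ 4.57849237e-04, -4.31253970e+01, -2.44219798e+01,  7.17438734e-02,
        5.61410410e-02, -1.37557727e-04]), 'tool_pos': array([193.92186742, 487.44129984, 226.02556398]), 'tcp_rot': array([-3.14002594e+00, -2.43214879e-04,  2.76279478e+00]), 'contact_force': array([-8.77281447e-04, -1.46354715e+00,  2.18675506e-01]), 'moment': array([-0.02296881, -0.03069462,  0.02732589]), 'grip_width': 92.0403021408538}
scene [[436.4, 0.0, 292.7], [0.0, 436.4, 210.0], [0.0, 0.0, 1.0]] [[0.738, -0.675, 0.018, -444.935], [-0.303, -0.354, -0.885, 264.779], [0.604, 0.647, -0.466, 664.395], [0.0, 0.0, 0.0, 1.0]]
top [[464.9, 0.0, 276.0], [0.0, 464.9, 206.3], [0.0, 0.0, 1.0]] [[-0.029, -1.0, 0.007, -0.557], [-0.997, 0.028, -0.078, 613.557], [0.078, -0.009, -0.997, 1070.928], [0.0, 0.0, 0.0, 1.0]]
wrist [[346.9, 0.0, 279.1], [0.0, 346.9, 210.0], [0.0, 0.0, 1.0]] [[0.369, 0.929, -0.001, -525.713], [0.902, -0.358, 0.243, -30.527], [0.226, -0.09, -0.97, 388.801], [0.0, 0.0, 0.0, 1.0]]
```

View pics/top0.png

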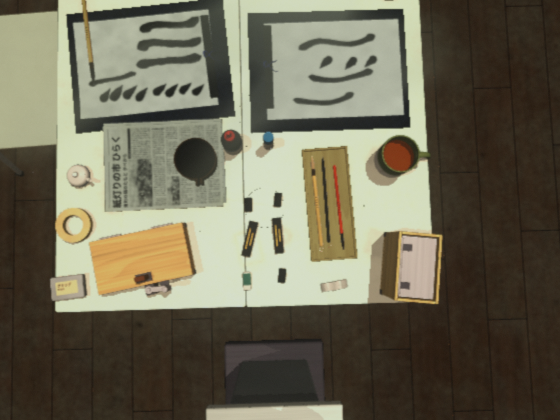

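View pics/scene0.png

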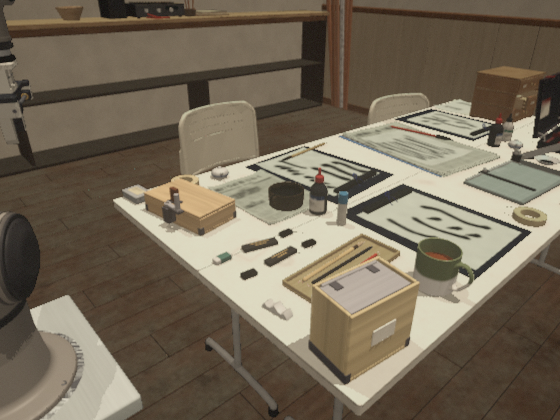

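View pics/wrist0.png

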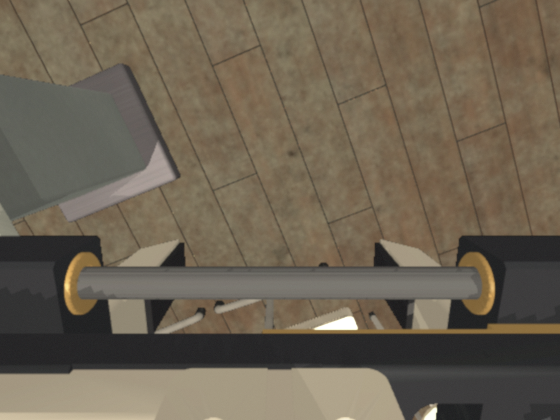

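The top view shows two whole sticks near (250,239) and (278,236). Three stubs sit at about (248,205), (278,199) and (282,275), and the eraser is at (247,281). The case is bottom-left and the scrap box bottom-right. I'll measure these next.

```bash
cat > h.py <<'E'
import numpy as np, cv2
from plant import bot
def cap(n,save=None):
    c=bot.capture(n)
    if save: cv2.imwrite("pics/"+save+".png",c["color"][:,:,::-1])
    return c
def ray(c,uv,z):
    K,T=c["K"],c["camera_from_world"]; R=T[:3,:3]; o=-R.T@T[:3,3]
    uv=np.atleast_2d(np.asarray(uv,float))
    d=(R.T@np.linalg.inv(K)@np.c_[uv,np.ones(len(uv))].T).T
    return o+d*((z-o[2])/d[:,2])[:,None]
def proj(c,p):
    K,T=c["K"],c["camera_from_world"]; p=np.atleast_2d(p)
    q=(T[:3,:3]@p.T).T+T[:3,3]; q=(K@q.T).T; return q[:,:2]/q[:,2:]
def crop(c,u0,v0,u1,v1,s,name):
    im=c["color"][v0:v1,u0:u1,::-1]; cv2.imwrite("pics/"+name+".png",cv2.resize(im,None,fx=s,fy=s,interpolation=cv2.INTER_CUBIC))
def cloud(c):
    d=c["depth"]; v,u=np.indices(d.shape); K,T=c["K"],c["camera_from_world"]
    p=np.stack([(u-K[0,2])/K[0,0]*d,(v-K[1,2])/K[1,1]*d,d],-1)-T[:3,3]
    P=p@T[:3,:3]; P[d==0]=np.nan; return P
E
python3 - <<'E'
from h import *
c=cap("top")
crop(c,220,180,310,300,6,"t_mid"); crop(c,80,215,210,305,6,"t_case"); crop(c,360,220,450,310,6,"t_box")
g=c["color"].max(2); m=np.zeros_like(g); m[180:300,225:300]=(g[180:300,225:300]<75)
for k in cv2.findContours(m,cv2.RETR_EXTERNAL,cv2.CHAIN_APPROX_NONE)[0]:
    if cv2.contourArea(k)<20: continue
    P=ray(c,k[:,0,:],10)[:,:2].astype(np.float32); r=cv2.minAreaRect(P)
    print(cv2.boundingRect(k),np.round(r[0],1),np.round(r[1],1),round(r[2],1))
P=cloud(c)
for nm,(u0,v0,u1,v1),(zl,zh) in (("lid",(80,215,210,305),(40,60)),("boxtop",(370,220,450,310),(120,145))):
    Q=P[v0:v1,u0:u1].reshape(-1,3); Q=Q[(Q[:,2]>zl)&(Q[:,2]<zh)]
    r=cv2.minAreaRect(Q[:,:2].astype(np.float32)); print(nm,len(Q),Q.mean(0).round(1),np.median(Q[:,2]),r)
print([np.nanmedian(P[v:v+4,u:u+4,2]) for u,v in ((250,160),(290,290))])
E
```

```text
(278, 269, 7, 13) [451.6 -25.3] [14.1 28.1] 88.3
(243, 245, 9, 11) [512.2  54.4] [16.7 25.1] 74.5
(275, 241, 8, 12) [518.7 -21.3] [16.6 26. ] 88.3
(249, 222, 8, 12) [566.3  40.4] [17.3 24.8] 74.5
(273, 218, 8, 11) [574.5 -18.2] [16.7 23.8] 88.4
(244, 198, 8, 13) [621.7  49.7] [16.7 28.8] 88.7
(274, 193, 7, 13) [631.7 -21. ] [14.3 28.8] 88.3
lid 5275 [501.9 293.5  53.4] 53.53131848642877 ((492.1030578613281, 293.3408203125), (150.31884765625, 216.99041748046875), 10.505220413208008)
boxtop 3038 [ 467.6 -309.3  131.3] 131.30448242955066 ((467.93621826171875, -310.61236572265625), (93.91888427734375, 146.23336791992188), 83.23346710205078)
[np.float64(-1.3927089954208434), np.float64(-0.5650983253085156)]
```

View pics/t_mid.png

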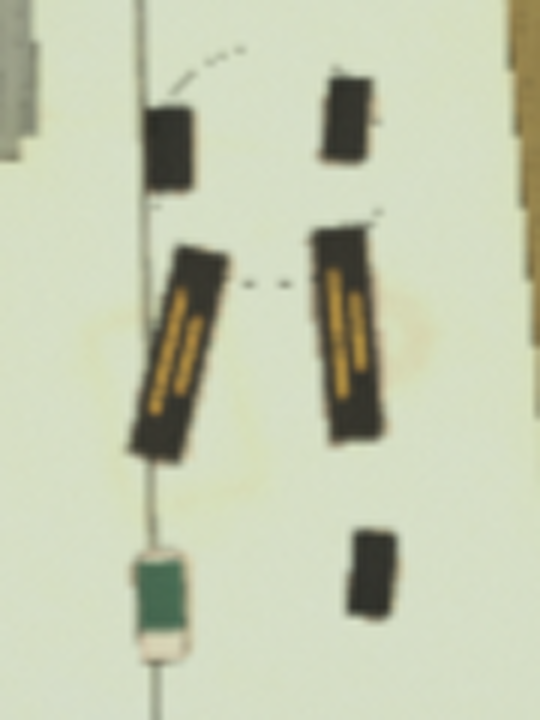

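View pics/t_case.png

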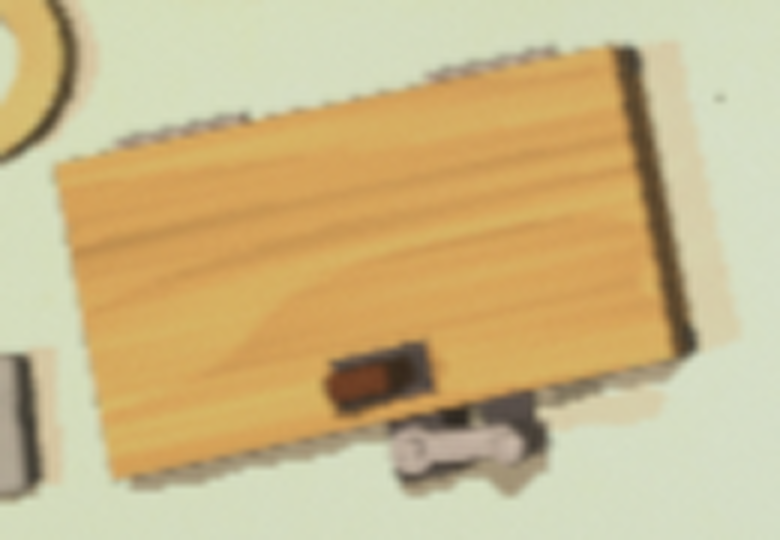

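View pics/t_box.png

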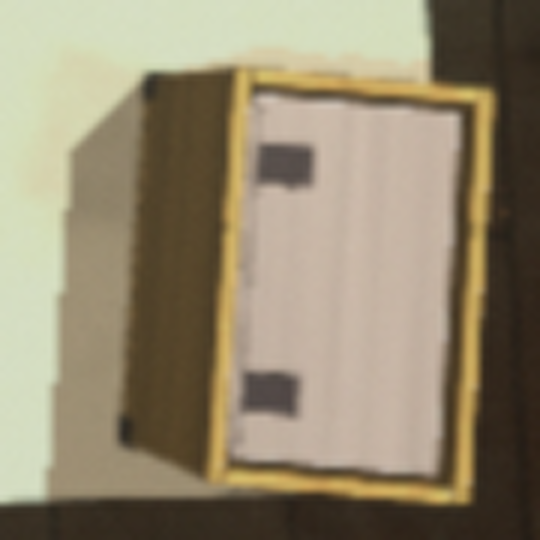

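```bash
cat > find.py <<'E'
from h import *
def ink(c,roi=(225,170,300,300),z=10):
    """black bars incl. gold marks; list of (x,y,long,short,yaw_of_long deg)"""
    u0,v0,u1,v1=roi; s=6
    im=cv2.resize(c["color"][v0:v1,u0:u1],None,fx=s,fy=s,interpolation=cv2.INTER_CUBIC).astype(int)
    r,g,b=im[...,0],im[...,1],im[...,2]
    m=((im.max(2)<125)|((r>140)&(b<110)))&~((g-r>18)&(im.max(2)>60)); m=cv2.morphologyEx(m.astype(np.uint8),cv2.MORPH_OPEN,np.ones((19,19)))
    out=[]
    for k in cv2.findContours(m,cv2.RETR_EXTERNAL,cv2.CHAIN_APPROX_NONE)[0]:
        uv=(k[:,0,:]+.5)/s-.5+np.array([u0,v0])
        P=ray(c,uv,z)[:,:2].astype(np.float32); (cx,cy),(w,h),a=cv2.minAreaRect(P)
        if w<h: w,h,a=h,w,a+90
        a=(a+90)%180-90
        if h>8: out.append([round(float(t),1) for t in (cx,cy,w,h,a)])
    return out
E
python3 - <<'E'
from find import *
c=cap("top")
for o in ink(c): print(o)
im=c["color"].astype(int); r,b=im[...,0],im[...,2]
m=np.zeros(r.shape,np.uint8); m[220:300,85:200]=((r>150)&(r-b>60))[220:300,85:200]
m=cv2.morphologyEx(m,cv2.MORPH_CLOSE,np.ones((9,9)))
k=max(cv2.findContours(m,0,1)[0],key=cv2.contourArea)
q=cv2.minAreaRect(ray(c,k[:,0,:],53)[:,:2].astype(np.float32)); print(q, cv2.boxPoints(q))
# latch peg / fin tops from crop coords
for nm,(u,v),z in (("pegtop",(511,443),102),("pivot",(412,450),65),("pivot75",(412,450),75),("fin",(358,388),91)):
    print(nm,ray(c,[80+u/6-.5+.5/6,215+v/6-.5],z))
P=cloud(c)
print(P[284:294,144:172,2].round(0).tolist())
E
```

```text
[451.1, -26.7, 33.5, 17.6, -8.4]
[511.2, 54.5, 25.9, 23.6, -1.7]
[517.7, -21.7, 27.5, 20.9, -1.6]
[567.0, 38.9, 27.3, 21.4, -1.6]
[574.3, -18.2, 27.0, 21.8, -1.6]
[620.8, 49.9, 33.5, 19.9, -1.3]
[630.5, -21.7, 33.5, 17.4, -4.3]
((503.5641784667969, 294.0941467285156), (125.76913452148438, 215.8104248046875), 10.512421607971191) [[422.04794 388.715  ]
 [461.42227 176.52689]
 [585.08044 199.4733 ]
 [545.70605 411.6614 ]]
pegtop [[436.79212138 227.26638471 102.        ]]
pivot [[431.95207465 272.61835094  65.        ]]
pivot75 [[432.8701673  269.94674794  75.        ]]
fin [[457.19495322 285.07556986  91.        ]]
[[51.0, 54.0, 56.0, 51.0, 51.0, 54.0, 53.0, 55.0, 52.0, 51.0, 45.0, 34.0, 27.0, 21.0, -3.0, -3.0, 52.0, 52.0, 52.0, 54.0, 50.0, 50.0, 52.0, 52.0, 54.0, -2.0, -2.0, -0.0], [52.0, 54.0, 53.0, 51.0, 51.0, 55.0, 54.0, 51.0, 52.0, 56.0, 47.0, 38.0, 28.0, 19.0, -3.0, 1.0, 53.0, 50.0, 51.0, 55.0, 52.0, 53.0, 60.0, 68.0, 66.0, 65.0, 58.0, -6.0], [57.0, 55.0, 54.0, 66.0, 66.0, 62.0, 64.0, 54.0, 56.0, 51.0, 47.0, 41.0, 31.0, 60.0, 62.0, 65.0, 59.0, 64.0, 63.0, 63.0, 64.0, 91.0, 90.0, 8
[... 529 characters left out ...]
84.0, 74.0, 61.0, -0.0], [66.0, 64.0, 67.0, 66.0, 67.0, 67.0, 61.0, 64.0, 66.0, 64.0, 64.0, 64.0, 65.0, 63.0, 65.0, 64.0, 66.0, 104.0, 103.0, 102.0, 103.0, 100.0, 103.0, 92.0, 83.0, 65.0, -3.0, -5.0], [2.0, 64.0, 66.0, 67.0, 68.0, 68.0, 67.0, 64.0, 65.0, 61.0, 63.0, 69.0, 62.0, 64.0, 64.0, 62.0, 60.0, 62.0, 104.0, 103.0, 101.0, 102.0, 101.0, 84.0, 1.0, -3.0, 1.0, -0.0], [-1.0, 64.0, 62.0, 68.0, 64.0, 63.0, 64.0, 62.0, 57.0, 52.0, 54.0, 49.0, 41.0, 31.0, -2.0, 1.0, 1.0, -3.0, -2.0, 106.0, 101.0, 1.0, 3.0, -0.0, 2.0, 1.0, 2.0, 1.0], [2.0, 53.0, 62.0, 59.0, 63.0, 63.0, 62.0, 54.0, 55.0, 49.0, 52.0, 47.0, -4.0, -4.0, -0.0, 4.0, -2.0, -3.0, 2.0, -2.0, -0.0, -1.0, 4.0, -1.0, 1.0, -0.0, -0.0, 1.0]]
```

```bash
cat > go.py <<'E'
from h import *
def go(x,y,z,yawdeg=None):
    o=bot.get_obs(); p=o["tool_pos"]; r,pi_,yw=o["tcp_rot"]
    R=cv2.Rodrigues(np.array([0,0,yw]))[0]@cv2.Rodrigues(np.array([0,pi_,0.]))[0]@cv2.Rodrigues(np.array([r,0.,0]))[0]
    d=R.T@(np.array([x,y,z])-p)
    s=0 if yawdeg is None else (np.degrees(yw)-yawdeg+180)%360-180
    return d.round(1).tolist()+[round(float(s),1)]
C=np.array([502.3,292.8]); a=np.radians(10.5); ex=np.array([np.cos(a),np.sin(a)]); ey=np.array([-np.sin(a),np.cos(a)])
def case(x,y): return C+x*ex+y*ey
E
python3 - <<'E'
from go import *
print(go(438,227.5,150,100.5)); print(go(438,227.5,72,100.5))
E
```

```text
[-322.9, -151.4, 76.5, 57.8]
[-322.9, -151.4, 154.5, 57.8]
```

Request:
{"api": "carry_out", "payload": {"motion": [[0.5, -50, -25, 10, 9], [0.5, -100, -48, 20, 18], [0.5, -150, -72, 35, 27], [0.5, -200, -96, 50, 36], [0.5, -250, -120, 65, 45], [0.5, -290, -138, 75, 53], [0.5, -323, -151, 76, 58], [0.5, -323, -151, 76, 58], [0.5, -323, -151, 76, 58]]}}

```text
time: 1.38
tool_pos: [437.8, 228.1, 150.4]
tcp_rot: [-3.141, 0.0, 1.751]
contact_force: [-0.6, -0.1, 0.1]
grip_width: 46.1
```

Run:
```python
from go import *
c=cap("wrist","w1"); o=bot.get_obs(); print(o["tool_pos"],np.degrees(o["tcp_rot"]),o["contact_force"],o["grip_width"])
print(proj(c,[[438,227.5,102],[438,227.5,90]]))
c=cap("top"); crop(c,80,200,230,310,5,"t1")
```

```text
[437.58842854 228.40220615 150.4726584 ] [-1.79949129e+02  1.52457818e-02  1.00371102e+02] [ 0.12421639  0.33111867 -0.42279363] 45.798500659971346
[[278.55972792 233.29245759]
 [278.6039264  227.66318809]]
```

View pics/w1.png

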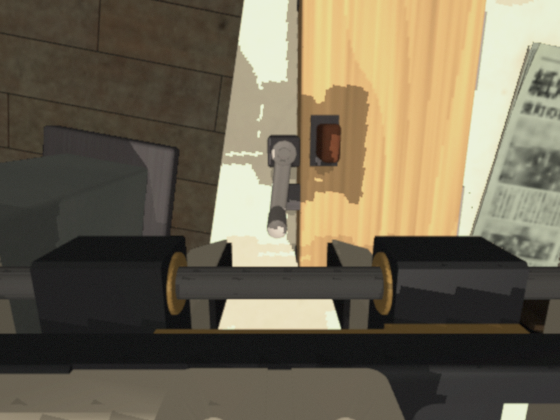

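The wrist view shows the peg top at (277,227), the pivot at (284,152) and the fin top at about (331,140).

Run:
```python
from go import *
c=cap("wrist"); crop(c,230,90,400,260,4,"w1c")
print(ray(c,[277,227],102), ray(c,[284,152],72),ray(c,[331,133],91))
```

```text
[[436.07470016 231.80043996 102.        ]] [[432.6698601 275.6352031  72.       ]] [[458.32723468 293.6280185   91.        ]]
```

View pics/w1c.png

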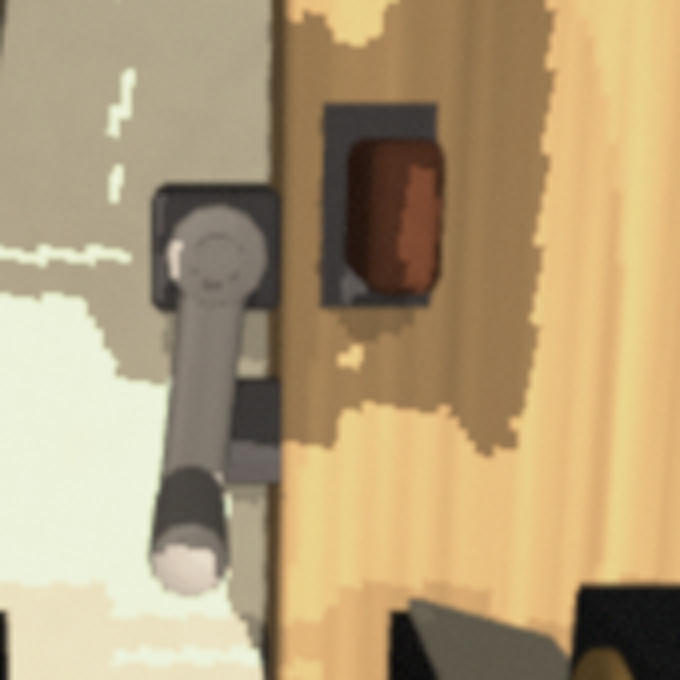

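Request:
{"api": "carry_out", "payload": {"motion": [[0.5, 1, -1, 40, 0], [0.5, 1, -1, 78, 0], [0.5, 1, -1, 78, 0], [0.9, 1, -1, 78, 0], [1, 1, -1, 78, 0], [1, 1, -1, 78, 0], [1, 1, -1, 78, 0], [1, 1, -1, 78, 0]]}}

```text
time: 2.52
tool_pos: [436.7, 229.4, 73.1]
tcp_rot: [3.141, 0.0, 1.752]
contact_force: [-0.8, -0.9, 5.0]
grip_width: 12.0
```

Request:
{"api": "carry_out", "payload": {"motion": [[1, 1, -6, 0, 0], [1, 3, -13, 0, 0], [1, 7.5, -21, 0, 0], [1, 13, -27.5, 0, 0], [1, 20, -33, 0, 0], [1, 28, -37, 0, 0], [1, 36, -39.5, 0, 0], [1, 36, -39.5, 0, 0]]}}

```text
time: 3.52
tool_pos: [392.4, 258.3, 73.2]
tcp_rot: [3.138, -0.0, 1.753]
contact_force: [5.0, 0.5, -2.2]
grip_width: 12.3
```

Request:
{"api": "carry_out", "payload": {"motion": [[0.6, 0, 0, 0, 0], [0.6, 0, 0, 0, 0], [0.6, 0, 0, -40, 0], [0.6, 0, 0, -80, 0], [0.6, 0, 0, -100, 0], [0.6, 0, 0, -100, 0]]}}

```text
time: 4.28
tool_pos: [392.5, 258.5, 174.3]
tcp_rot: [3.135, -0.001, 1.753]
contact_force: [-0.0, -0.5, -0.6]
grip_width: 36.9
```

Run:
```python
from go import *
c=cap("wrist","w2"); print(bot.get_obs()["tool_pos"])
p=case(-44,0); print(p,go(p[0],p[1],150,10.5), go(p[0],p[1],150,190.5))
```

```text
[391.78225339 258.14676593 173.07100604]
[459.03678407 284.78163688] [14.0, 70.9, 23.3, 89.9] [14.0, 70.9, 23.3, -90.1]
```

View pics/w2.png

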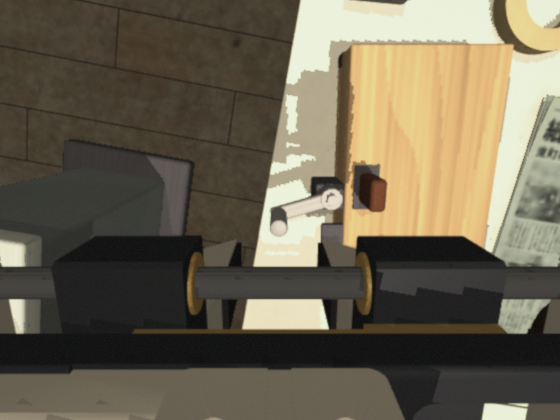

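Run:
```python
from go import *
c=cap("wrist"); crop(c,300,130,420,250,5,"w2c"); print(bot.get_obs()["joint_positions"])
for uv in ([376,192],[378,194]): print(ray(c,uv,91),ray(c,uv,80))
print(ray(c,[279,227],102),ray(c,[332,199],72))
```

```text
[ 4.19467174e-01  2.94418589e-01  1.75743435e+00 -7.63411218e-04
  1.08780641e+00  2.37937900e-01]
[[456.34065842 289.39943898  91.        ]] [[459.85336447 287.85489297  80.        ]]
[[458.08871637 288.25934137  91.        ]] [[461.68149553 286.66257102  80.        ]]
[[393.08428252 254.98335669 102.        ]] [[430.64000121 275.34904944  72.        ]]
```

View pics/w2c.png

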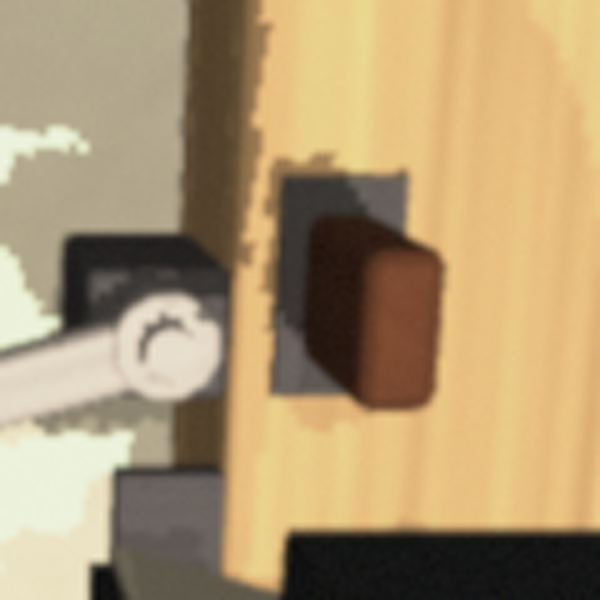

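Run:
```python
from go import *
print(go(458.5,286.5,150,10.5))
```

```text
[15.9, 71.1, 22.5, 89.9]
```

Request:
{"api": "carry_out", "payload": {"motion": [[0.3, 4, 15, 0, 10], [0.3, 8, 35, 0, 20], [0.3, 12, 55, 0, 30], [0.3, 16, 71, 0, 40], [0.3, 16, 71, 5, 50], [0.3, 16, 71, 10, 60], [0.3, 16, 71, 15, 70], [0.3, 16, 71, 20, 80], [0.3, 16, 71, 22, 90], [0.3, 16, 71, 22, 90]]}}

```text
time: 5.62
tool_pos: [457.5, 286.1, 148.8]
tcp_rot: [3.141, 0.001, 0.183]
contact_force: [0.8, -0.3, 0.2]
grip_width: 64.6
```

Run:
```python
from go import *
c=cap("wrist","w3"); print(go(458.5,286.5,61,10.5)); print(proj(c,[458.5,286.5,91]))
```

```text
[0.8, -0.2, 88.2, 0.1]
[[280.44205615 225.23733291]]
```

View pics/w3.png

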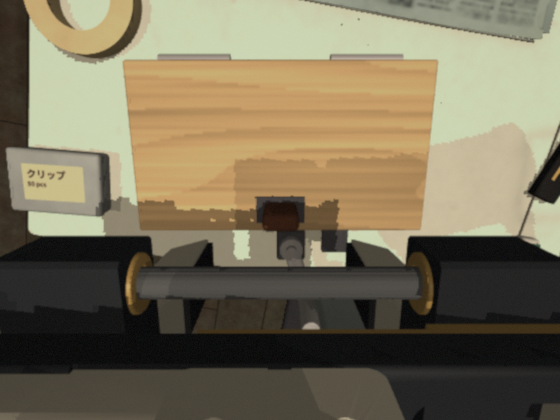

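Request:
{"api": "carry_out", "payload": {"motion": [[0.3, 3, 0, 45, 0], [0.3, 3, 0, 86, 0], [0.3, 3, 0, 88, 0], [1, 3, 0, 88, 0], [1, 3, 0, 88, 0], [1, 3, 0, 88, 0], [1, 3, 0, 88, 0]]}}

```text
time: 6.55
tool_pos: [461.0, 286.9, 61.9]
tcp_rot: [3.141, -0.001, 0.186]
contact_force: [0.5, -0.3, -0.5]
grip_width: 28.9
```

Request:
{"api": "carry_out", "payload": {"motion": [[1, 0, 0, 0, 0], [1, 0, 0, 0, 0]]}}

```text
time: 6.8
tool_pos: [461.0, 286.1, 62.0]
tcp_rot: [3.14, -0.0, 0.186]
contact_force: [0.8, -5.0, -0.5]
grip_width: 23.7
```

Request:
{"api": "carry_out", "payload": {"motion": [[1, 3.3, 0, -9, 0], [1, 7.6, 0, -17.7, 0], [1, 12.6, 0, -26, 0], [1, 18.3, 0, -33.8, 0], [1, 24.7, 0, -41, 0], [1, 31.5, 0, -47.8, 0], [1, 39, 0, -54, 0], [1, 47, 0, -59.3, 0], [1, 47, 0, -59.3, 0]]}}

```text
time: 7.92
tool_pos: [508.3, 294.9, 122.4]
tcp_rot: [3.14, -0.002, 0.186]
contact_force: [-1.4, -4.6, 0.7]
grip_width: 23.3
```

Next: from 40° to 96°, relative to this pose.

Request:
{"api": "carry_out", "payload": {"motion": [[1, 8.5, 0, -4.7, 0], [1, 17.2, 0, -8.6, 0], [1, 26.4, 0, -11.7, 0], [1, 35.7, 0, -14, 0], [1, 45.3, 0, -15.6, 0], [1, 55, 0, -16.3, 0], [1, 64.6, 0, -16.2, 0], [1, 74.2, 0, -15.2, 0], [1, 83.7, 0, -13.3, 0], [1, 93, 0, -10.7, 0]]}}

```text
time: 9.18
tool_pos: [600.4, 312.0, 133.4]
tcp_rot: [3.14, -0.002, 0.186]
contact_force: [-3.9, -4.5, -2.8]
grip_width: 23.6
```

Request:
{"api": "carry_out", "payload": {"motion": [[1, 6, 0, 2, 0], [1, 11, 0, 4, 0], [1, 11, 0, 4, 0]]}}

```text
time: 9.55
tool_pos: [611.8, 314.1, 129.1]
tcp_rot: [3.14, -0.003, 0.186]
contact_force: [-1.4, -2.5, -4.2]
grip_width: 23.5
```

Run:
```python
from go import *
c=cap("scene"); crop(c,100,100,300,260,4,"s4");
```

```text
(no output)
```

View pics/s4.png

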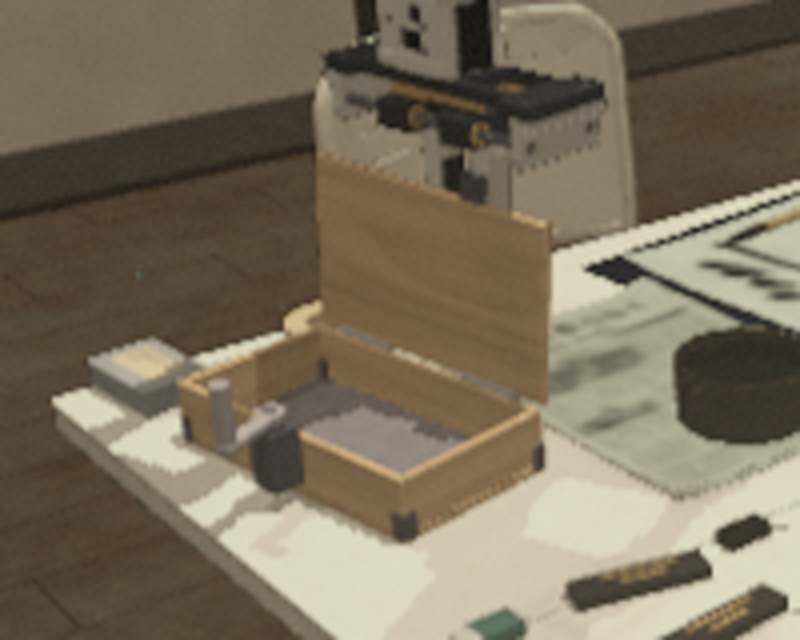

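Request:
{"api": "carry_out", "payload": {"motion": [[0.4, 0, 0, 0, 0], [0.4, 0, 0, 0, 0], [0.4, 0, 0, 0, 0], [0.4, 0, 0, -50, 0], [0.4, 0, 0, -90, 0], [0.4, 0, -60, -90, 5], [0.4, 0, -60, -90, 5]]}}

```text
time: 10.48
tool_pos: [598.9, 377.2, 219.8]
tcp_rot: [-3.141, -0.004, 0.102]
contact_force: [-0.7, -1.8, -0.6]
grip_width: 54.8
```

Run:
```python
from go import *
from find import ink
c=cap("top"); crop(c,60,120,320,310,3,"t5")
for o in ink(c): print(o)
print(go(539,47,100,-15.6))
```

```text
[451.1, -26.7, 32.8, 17.3, -7.7]
[511.2, 54.7, 25.9, 23.2, -1.7]
[517.7, -21.5, 27.5, 20.5, -1.6]
[567.0, 38.9, 27.3, 20.6, -1.6]
[574.3, -18.2, 26.2, 21.8, -1.6]
[620.9, 49.9, 33.1, 19.1, -1.4]
[630.6, -21.7, 33.1, 17.0, -5.1]
[-93.9, 320.1, 119.2, 21.4]
```

View pics/t5.png

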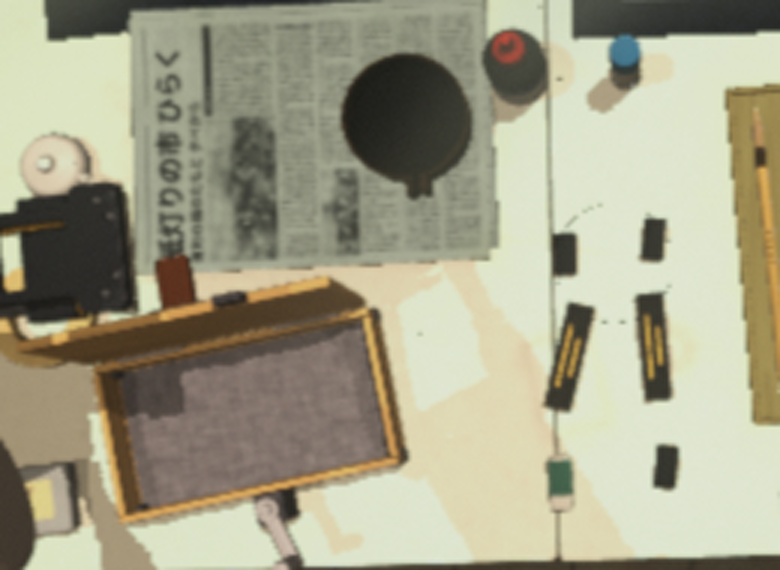

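Request:
{"api": "carry_out", "payload": {"motion": [[0.4, -10, 55, 0, 4], [0.4, -25, 110, 0, 8], [0.4, -42, 165, 0, 12], [0.4, -60, 215, 0, 15], [0.4, -80, 265, 20, 18], [0.4, -90, 300, 60, 21], [0.4, -94, 320, 110, 21], [0.4, -94, 320, 119, 21], [0.4, -94, 320, 119, 21]]}}

```text
time: 11.65
tool_pos: [539.3, 47.1, 100.7]
tcp_rot: [-3.141, -0.004, -0.265]
contact_force: [1.3, -0.9, 0.1]
grip_width: 55.1
```

Run:
```python
from go import *
c=cap("wrist","w6"); print(go(539,47,1.5,-15.6)); print(proj(c,[[539,47,10],[567,38.9,10],[511,54.6,10]]).round(0).tolist())
```

```text
[-1.4, 0.8, 100.1, 0.5]
[[281.0, 214.0], [282.0, 175.0], [281.0, 251.0]]
```

View pics/w6.png

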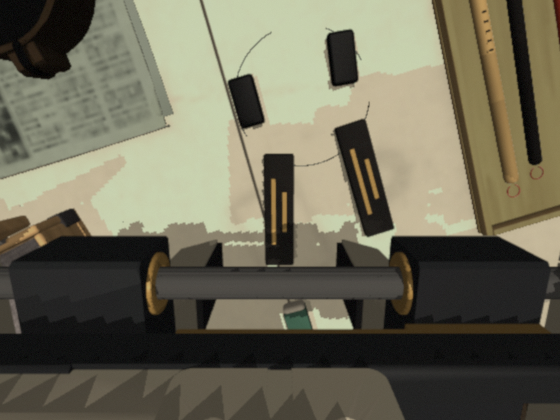

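Request:
{"api": "carry_out", "payload": {"motion": [[0.6, 1, 0, 30, 0], [0.6, 1, 0, 60, 0], [0.6, 1, 0, 90, 0], [0.6, 1, 0, 98, 0], [0.6, 1, 0, 98, 0], [1, 1, 0, 98, 0], [1, 1, 0, 98, 0], [1, 1, 0, 98, 0], [1, 1, 0, 98, 0]]}}

```text
time: 12.82
tool_pos: [542.3, 47.1, 4.7]
tcp_rot: [-3.14, -0.008, -0.264]
contact_force: [-0.9, 0.6, 6.4]
grip_width: 21.4
```

Request:
{"api": "carry_out", "payload": {"motion": [[1, 0, 0, -15, 0], [1, 0, 0, -40, -5], [1, 0, 0, -70, -15], [1, 0, 0, -100, -25], [1, 0, 0, -130, -35], [1, 0, 0, -140, -45], [1, 0, 0, -140, -55], [1, 0, 0, -140, -65], [1, 0, 0, -140, -75], [1, 0, 0, -140, -85]]}}

```text
time: 14.08
tool_pos: [541.1, 47.2, 145.7]
tcp_rot: [3.133, -0.002, 1.225]
contact_force: [0.4, 0.3, 0.2]
grip_width: 21.1
```

Request:
{"api": "carry_out", "payload": {"motion": [[1, 0, 0, 0, -10], [1, 0, 0, 0, -20], [1, 0, 0, 0, -30], [1, 0, 0, 0, -40], [1, 0, 0, 0, -50], [1, 0, 0, 0, -60], [1, 0, 0, 0, -70], [1, 0, 0, 0, -80], [1, 0, 0, 0, -90], [1, 0, 0, 0, -100]]}}

```text
time: 15.32
tool_pos: [541.0, 47.2, 146.7]
tcp_rot: [3.141, 0.009, 2.976]
contact_force: [0.3, 0.5, -1.2]
grip_width: 21.3
```

Run:
```python
from go import *
from find import ink
o=bot.get_obs(); print(o["grip_width"],np.degrees(o["tcp_rot"]),o["joint_positions"].round(2))
c=cap("wrist","w7");c=cap("top"); crop(c,60,150,320,310,3,"t7")
# interior of case: floor gray at z=6
p=case(-1,45); print(p,go(p[0],p[1],120,190.5),go(p[0],p[1],13,190.5))
```

```text
21.2565059535703 [179.96944093   0.53727534 170.51245145] [-0.05  0.45  1.6  -0.    1.09 -1.46]
[493.11614645 336.86423531] [96.6, 277.3, 25.8, -20.2] [97.6, 277.3, 132.8, -20.2]
```

View pics/w7.png

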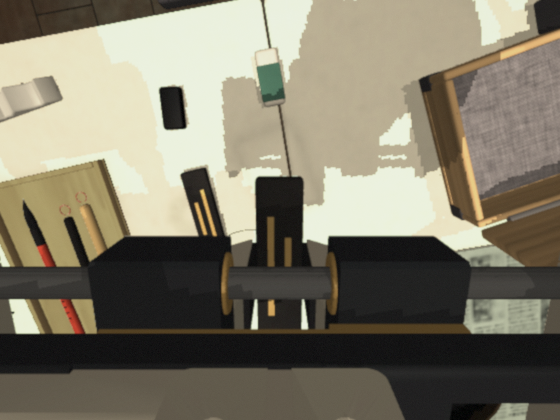

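View pics/t7.png

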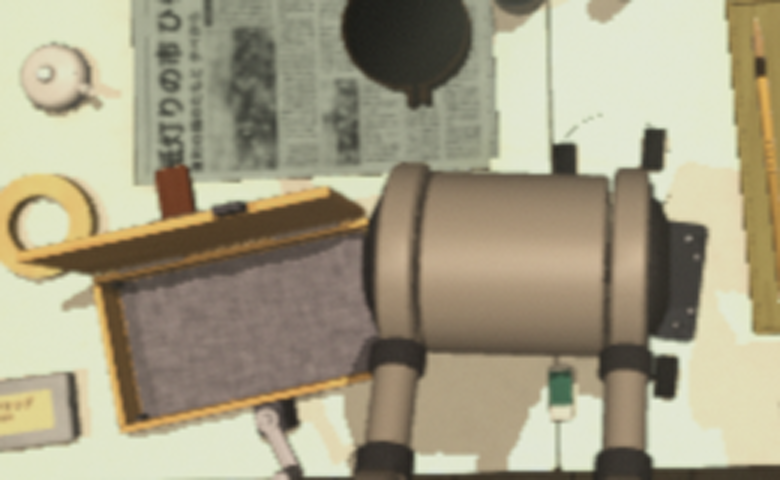

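Request:
{"api": "carry_out", "payload": {"motion": [[1, 18, 52, 0, -5], [1, 36, 105, 0, -10], [1, 54, 158, 0, -15], [1, 72, 212, 10, -20], [1, 88, 258, 20, -20], [1, 97, 277, 26, -20], [1, 97, 277, 26, -20], [1, 97, 277, 26, -20]]}}

```text
time: 16.42
tool_pos: [493.1, 335.4, 120.2]
tcp_rot: [-3.138, 0.009, -2.965]
contact_force: [0.2, -0.1, -0.6]
grip_width: 21.4
```

Run:
```python
from go import *
o=bot.get_obs(); print(o["grip_width"],o["tool_pos"])
c=cap("wrist","w8");c=cap("scene"); crop(c,100,80,300,240,4,"s8")
p=case(-1,45); print(go(p[0],p[1],13,190.5))
```

```text
21.371465755909433 [493.12595762 335.39287444 120.24006218]
[1.1, 2.0, 107.4, -0.4]
```

View pics/w8.png

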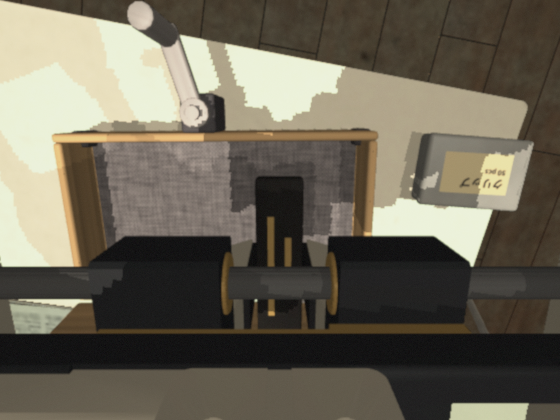

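View pics/s8.png

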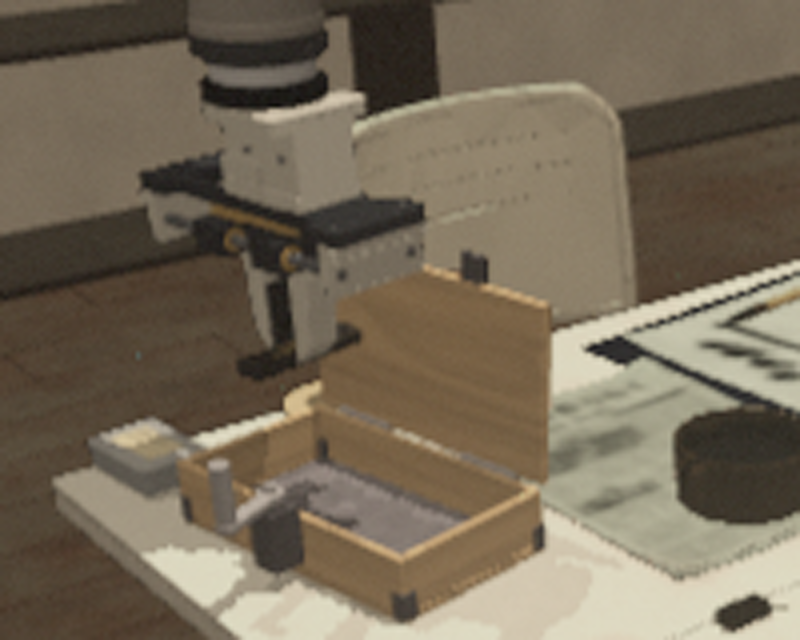

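Request:
{"api": "carry_out", "payload": {"motion": [[1, 1, 0, 30, 0], [1, 1, 0, 60, 0], [1, 1, 0, 90, 0], [1, 1, 0, 105, 0], [1, 1, 0, 106, 0], [0.7, 1, 0, 106, 0], [0.5, 1, 0, 106, 0], [0.5, 1, 0, 106, 0]]}}

```text
time: 17.52
tool_pos: [493.9, 335.2, 15.2]
tcp_rot: [-3.139, 0.011, -2.965]
contact_force: [-0.3, 0.2, 0.3]
grip_width: 42.6
```

Request:
{"api": "carry_out", "payload": {"motion": [[0.5, 0, 0, -30, 0], [0.5, 0, 0, -70, 0], [0.5, 0, 0, -110, 0], [0.5, 0, -50, -125, 0], [0.5, 0, -105, -125, 8], [0.5, 0, -160, -125, 16], [0.5, 0, -215, -125, 20], [0.5, 0, -250, -125, 20]]}}

```text
time: 18.52
tool_pos: [536.7, 86.8, 141.4]
tcp_rot: [3.14, 0.012, 2.967]
contact_force: [0.4, -0.2, -0.3]
grip_width: 45.6
```

Run:
```python
from go import *
o=bot.get_obs(); print(o["grip_width"],o["tool_pos"],o["contact_force"])
c=cap("scene"); crop(c,100,80,360,280,3,"s9")
c=cap("wrist","w9")
```

```text
45.60809826204977 [536.67902956  86.81213266 141.35622204] [ 0.37895468 -0.22884704 -0.26966105]
```

View pics/s9.png

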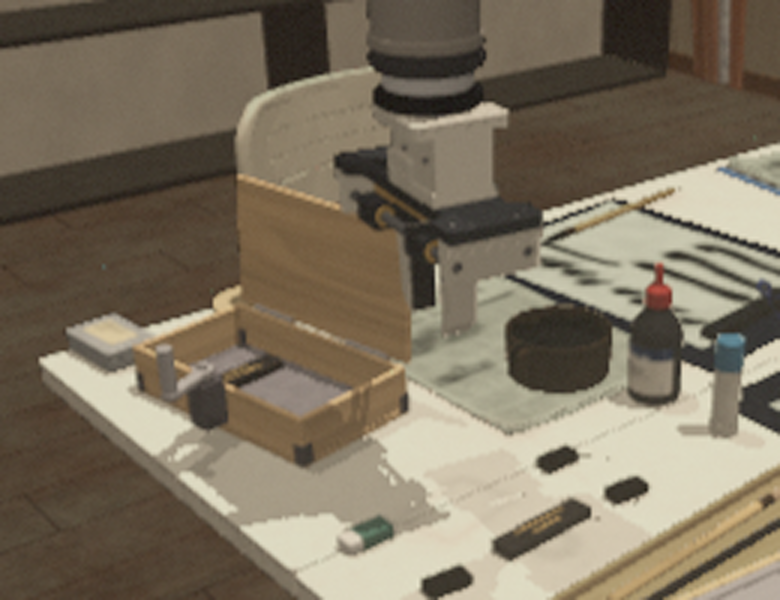

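View pics/w9.png

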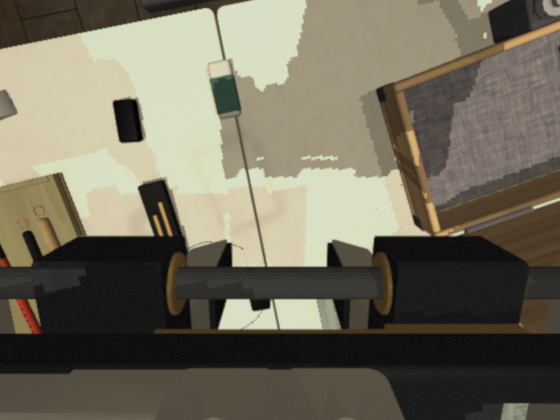

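Run:
```python
from go import *
print(go(546,-20,100,183.3))
```

```text
[-26.8, -102.8, 41.5, -13.4]
```

Request:
{"api": "carry_out", "payload": {"motion": [[0.6, -12, -50, 15, -7], [0.6, -27, -103, 41, -13], [0.6, -27, -103, 41, -13], [0.6, -27, -103, 41, -13]]}}

```text
time: 19.12
tool_pos: [546.2, -19.4, 100.8]
tcp_rot: [-3.14, 0.013, -3.092]
contact_force: [0.1, -0.0, 1.2]
grip_width: 36.8
```

Run:
```python
from go import *
c=cap("wrist","w10"); print(go(546,-20,2,183.3)); print(proj(c,[[546,-20,10],[546-41,-22.3,10],[451,-26.7,10]]).round(0).tolist())
```

```text
[1.7, -0.9, 99.1, -0.4]
[[277.0, 211.0], [276.0, 155.0], [274.0, 74.0]]
```

View pics/w10.png

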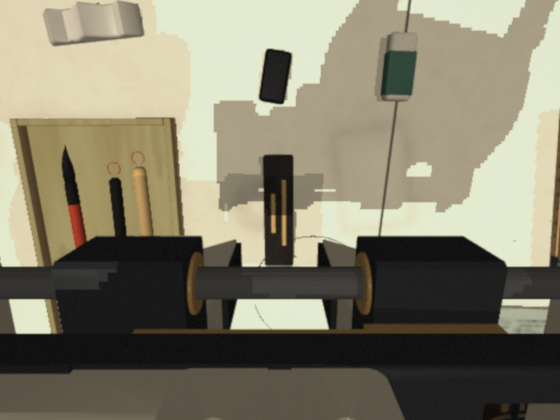

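Request:
{"api": "carry_out", "payload": {"motion": [[0.6, 1, 0, 30, 0], [0.6, 1, 0, 60, 0], [0.6, 1, 0, 90, 0], [0.6, 1, 0, 98, 0], [0.6, 1, 0, 98, 0], [1, 1, 0, 98, 0], [1, 1, 0, 98, 0], [1, 1, 0, 98, 0], [1, 1, 0, 98, 0]]}}

```text
time: 20.3
tool_pos: [547.4, -19.1, 4.2]
tcp_rot: [-3.14, 0.015, -3.091]
contact_force: [-0.9, 0.9, 6.3]
grip_width: 21.3
```

Request:
{"api": "carry_out", "payload": {"motion": [[1, 0, 0, -15, 0], [1, 0, 0, -45, 0], [1, 0, 0, -85, 0], [1, 0, 0, -125, 0], [1, 0, 0, -140, 0], [1, 0, 0, -140, 0]]}}

```text
time: 21.05
tool_pos: [545.5, -19.1, 145.0]
tcp_rot: [-3.139, 0.017, -3.091]
contact_force: [-0.1, -1.4, -1.3]
grip_width: 21.2
```

Run:
```python
from go import *
o=bot.get_obs(); print(o["grip_width"],o["tool_pos"],np.degrees(o["tcp_rot"]))
c=cap("wrist","w11")
p=case(-1,-45); print(p,go(p[0],p[1],120,190.5))
```

```text
21.209777741556493 [545.50699625 -19.05344673 145.02585813] [-179.86847034    0.97951315 -177.10856073]
[509.51734374 248.37129363] [22.1, 268.8, 22.9, -7.6]
```

View pics/w11.png

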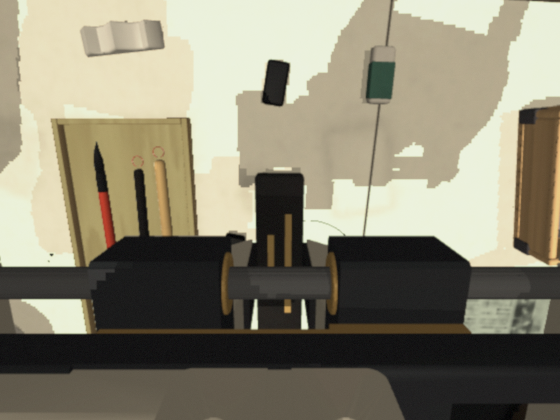

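Request:
{"api": "carry_out", "payload": {"motion": [[1, 4, 52, 0, -2], [1, 8, 105, 0, -4], [1, 12, 158, 0, -6], [1, 17, 212, 10, -8], [1, 21, 255, 20, -8], [1, 22, 269, 23, -8], [1, 22, 269, 23, -8], [1, 22, 269, 23, -8]]}}

```text
time: 22.1
tool_pos: [509.9, 247.3, 119.6]
tcp_rot: [-3.137, 0.014, -2.953]
contact_force: [-1.3, -0.6, -0.5]
grip_width: 21.7
```

Run:
```python
from go import *
o=bot.get_obs(); print(o["grip_width"],o["tool_pos"])
c=cap("wrist","w12")
p=case(-1,-45); print(p,go(p[0],p[1],13,190.5))
```

```text
21.664399661387353 [509.88976146 247.25817228 119.64802742]
[509.51734374 248.37129363] [1.8, 1.7, 106.9, 0.3]
```

View pics/w12.png

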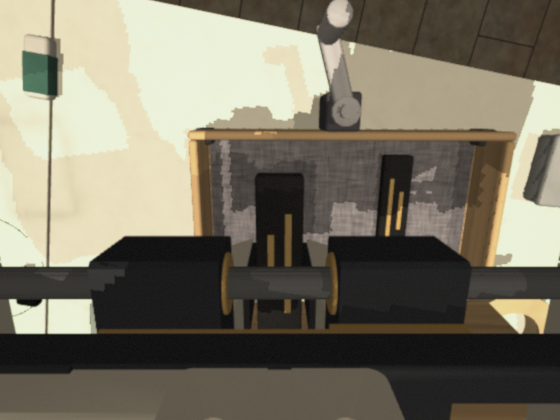

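Request:
{"api": "carry_out", "payload": {"motion": [[1, 0, 2, 30, 0], [1, 0, 2, 60, 0], [1, 0, 2, 90, 0], [1, 0, 2, 104, 0], [1, 0, 2, 106, 0], [0.7, 0, 2, 106, 0], [0.6, 0, 2, 106, 0], [0.6, 0, 2, 106, 0]]}}

```text
time: 23.15
tool_pos: [511.7, 249.2, 14.7]
tcp_rot: [-3.138, 0.016, -2.953]
contact_force: [-0.5, 0.4, -0.1]
grip_width: 36.1
```

Request:
{"api": "carry_out", "payload": {"motion": [[0.6, 0, 0, -30, 0], [0.6, 0, 0, -70, 0], [0.6, 0, 0, -120, 0], [0.6, 0, 0, -180, 0], [0.6, 0, 0, -200, 10], [0.6, 0, 0, -210, 10]]}}

```text
time: 23.9
tool_pos: [508.5, 249.6, 226.5]
tcp_rot: [-3.141, 0.019, -3.126]
contact_force: [0.4, 0.4, 0.5]
grip_width: 36.9
```

Run:
```python
from go import *
o=bot.get_obs(); print(o["grip_width"],o["tool_pos"],o["contact_force"],o["joint_positions"])
c=cap("wrist","w13")
```

```text
36.893218867667514 [508.53292622 249.57310835 226.46223346] [0.36455212 0.39515219 0.48746989] [ 0.32434768  0.40884148  1.42298763 -0.00622778  1.29223753 -1.26038092]
```

View pics/w13.png

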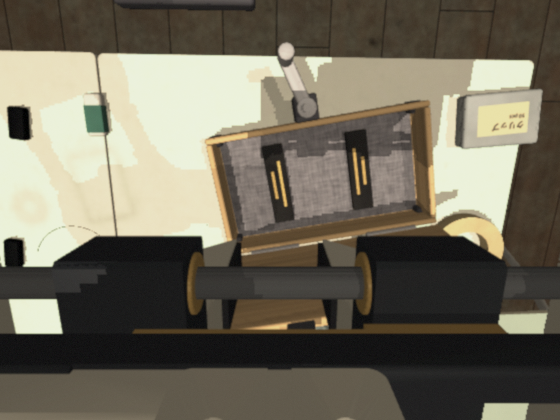

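Run:
```python
from go import *
print(go(611.8,314.1,222,190.6))
```

```text
[-104.2, 62.7, 6.6, -9.6]
```

Request:
{"api": "carry_out", "payload": {"motion": [[0.3, -35, 20, 0, -4], [0.3, -70, 42, 2, -9], [0.3, -104, 63, 6, -10], [0.3, -104, 63, 6, -10], [0.3, -104, 63, 6, -10]]}}

```text
time: 24.58
tool_pos: [610.8, 314.1, 221.0]
tcp_rot: [-3.137, 0.015, -2.948]
contact_force: [-0.9, -0.4, -0.3]
grip_width: 64.3
```

Run:
```python
from go import *
c=cap("scene"); crop(c,100,40,360,240,3,"s14"); c=cap("wrist","w14")
print(go(611.8,314.1,129,190.6))
```

```text
[0.7, 0.3, 93.5, 0.5]
```

View pics/s14.png

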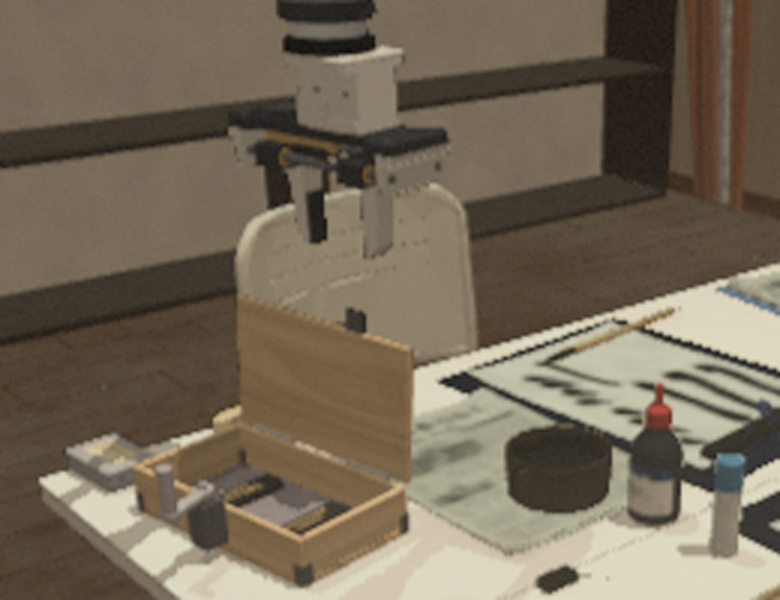

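View pics/w14.png

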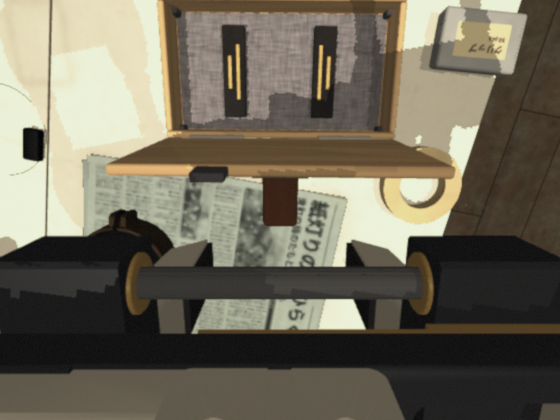

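Both sticks are lying in the case. The fin at (280,200) is centred between the fingers, so I'll go down and pinch it again.

Request:
{"api": "carry_out", "payload": {"motion": [[0.3, 0, 0, 45, 0], [0.3, 0, 0, 90, 0], [0.3, 0, 0, 92, 0], [0.9, 0, 0, 92, 0], [1, 0, 0, 92, 0], [1, 0, 0, 92, 0], [1, 0, 0, 92, 0], [1, 0, 0, 92, 0], [1, 0, 0, 92, 0]]}}

```text
time: 25.8
tool_pos: [612.7, 314.2, 131.0]
tcp_rot: [-3.138, 0.018, -2.949]
contact_force: [-0.8, 1.1, 2.7]
grip_width: 23.5
```

Request:
{"api": "carry_out", "payload": {"motion": [[1, 6, 0, -2, 0], [1, 12, 0, -4, 0], [1, 21.5, 0, -6.7, 0], [1, 31, 0, -8.5, 0], [1, 40.5, 0, -9.5, 0], [1, 50, 0, -9.7, 0], [1, 59.5, 0, -9, 0], [1, 69, 0, -7.4, 0], [1, 78.5, 0, -5, 0], [1, 88, 0, -2, 0]]}}

```text
time: 27.05
tool_pos: [525.3, 297.9, 132.1]
tcp_rot: [-3.139, 0.019, -2.949]
contact_force: [1.5, 5.1, 4.1]
grip_width: 23.8
```

Run:
```python
from go import *
o=bot.get_obs(); h=np.array([461,286.5])+105*ex  # hinge xy from closed grasp
p=o["tool_pos"]; x=(p[:2]-h)@ex; z=p[2]+19-45-(1.0); print(p,x,z,np.hypot(x,z),np.degrees(np.arctan2(z,-x))-18.4, o["contact_force"])
r=110.7
for d in (45,40,35,30,25,20,15,10,5,0,-2):
    f=np.radians(d+18.43); q=h-r*np.cos(f)*ex; print(d,go(q[0],q[1],62+r*np.sin(f)-35))
```

```text
[525.28941473 297.86092315 132.08914635] -39.716753658251605 105.0891463531359 112.34388813985859 50.89672040012349 [1.45577034 5.07438706 4.13254483]
45 [9.9, 0.7, 5.9, 0.0]
40 [18.4, 0.7, 10.4, 0.0]
35 [26.5, 0.8, 15.7, 0.0]
30 [34.1, 0.9, 21.6, 0.0]
25 [41.2, 1.0, 28.2, 0.0]
20 [47.7, 1.1, 35.4, 0.0]
15 [53.5, 1.2, 43.1, 0.0]
10 [58.6, 1.2, 51.3, 0.0]
5 [63.0, 1.3, 59.9, 0.0]
0 [66.6, 1.3, 68.9, 0.0]
-2 [67.8, 1.4, 72.5, 0.0]
```

Request:
{"api": "carry_out", "payload": {"motion": [[1, 10, 0.7, 6, 0], [1, 18.4, 0.7, 10.5, 0], [1, 26.5, 0.8, 16, 0], [1, 34, 0.9, 21.6, 0], [1, 41, 1, 28, 0], [1, 48, 1, 35.5, 0], [1, 53.5, 1, 43, 0], [1, 58.6, 1.2, 51, 0], [1, 63, 1.3, 60, 0], [1, 66.6, 1.3, 69, 0]]}}

```text
time: 28.3
tool_pos: [462.0, 286.4, 63.0]
tcp_rot: [-3.139, 0.022, -2.948]
contact_force: [-1.2, -9.2, 46.9]
grip_width: 24.0
```

Request:
{"api": "carry_out", "payload": {"motion": [[1, 0.5, 0, 4, 0], [1, 0.5, 0, 6, 0], [1, 0.5, 0, 6, 0]]}}

```text
time: 28.68
tool_pos: [462.3, 286.4, 61.4]
tcp_rot: [-3.139, 0.025, -2.948]
contact_force: [-7.8, -7.8, 40.4]
grip_width: 23.8
```

Request:
{"api": "carry_out", "payload": {"motion": [[1, 0, 0, 0, 0], [0.3, 0, 0, -3, 0], [0.3, 0, 0, -3, 0], [0.3, 0, 0, -50, 0], [0.3, 0, 0, -100, 0], [0.3, 0, 0, -130, 0], [0.3, 0, 0, -130, 0]]}}

```text
time: 29.55
tool_pos: [459.4, 286.6, 192.9]
tcp_rot: [-3.14, 0.028, -2.947]
contact_force: [-1.5, 0.1, -0.2]
grip_width: 64.4
```

Run:
```python
from go import *
c=cap("scene"); crop(c,100,100,300,260,4,"s15"); c=cap("wrist","w15"); print(bot.get_obs()["tool_pos"])
c=cap("top"); P=cloud(c)
for nm,(u,v) in dict(front=(120,283),mid=(140,262),back=(130,243)).items(): print(nm,np.nanmedian(P[v-3:v+4,u-4:u+5].reshape(-1,3),axis=0).round(1))
```

```text
[458.09479376 285.87891929 190.07765023]
front [470.3 240.2 355.1]
mid [499.4 226.4 296.2]
back [536.7 316.3  54.4]
```

View pics/s15.png

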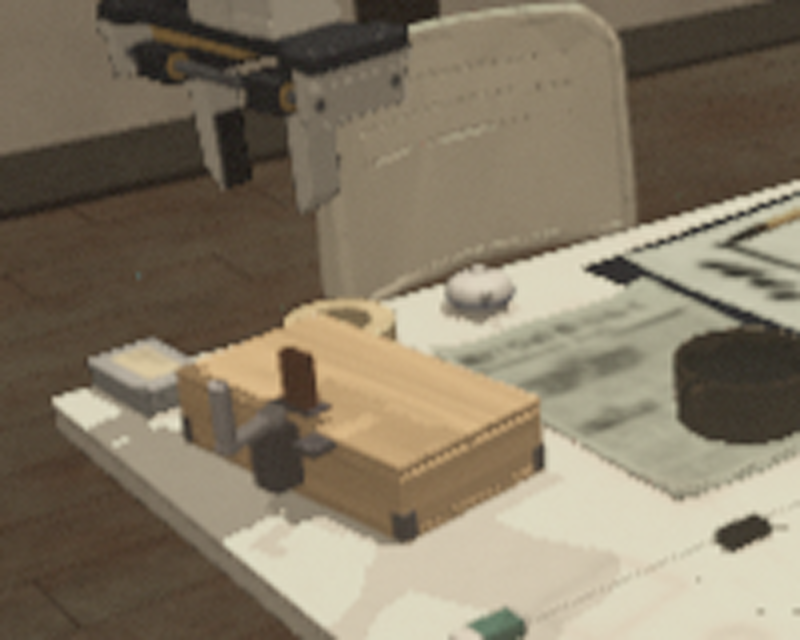

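View pics/w15.png

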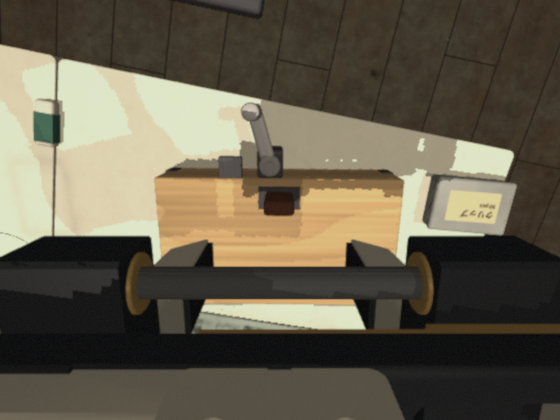

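Run:
```python
from go import *
c=cap("wrist"); print(ray(c,[250,111],102),ray(c,[269,165],66))
print(go(392.4,258,150,190.5),go(392.4,258,72,190.5))
```

```text
[[392.35552218 253.74844327 102.        ]] [[431.00684091 273.0472843   66.        ]]
[70.5, -14.4, 38.0, 0.6] [72.2, -14.2, 116.0, 0.6]
```

Request:
{"api": "carry_out", "payload": {"motion": [[0.5, 35, -8, 10, 0], [0.5, 71, -15, 38, 0], [0.5, 71, -15, 38, 0], [0.5, 72, -15, 80, 0], [0.5, 72, -15, 116, 0], [0.5, 72, -15, 116, 0], [1, 72, -15, 116, 0], [1, 72, -15, 116, 0], [1, 72, -15, 116, 0], [1, 72, -15, 116, 0]]}}

```text
time: 31.0
tool_pos: [392.9, 257.3, 72.6]
tcp_rot: [-3.139, 0.022, -2.948]
contact_force: [-0.3, -0.9, 1.6]
grip_width: 12.2
```

Run:
```python
from go import *
o=bot.get_obs(); print(o["grip_width"],o["tool_pos"])
pv=np.array([432.8,272.9]); v=o["tool_pos"][:2]-pv; print(np.hypot(*v), np.arctan2(-v@ex,-v@ey))
for t in (1.15,1.0,.85,.7,.55,.4,.25,.1,0,-.03):
    q=pv-44*(ey*np.cos(t)+ex*np.sin(t)); print(t,go(q[0],q[1],72))
```

```text
12.175099534427623 [392.89592299 257.3025551   72.55772304]
42.84408534716421 1.381441897269554
1.15 [-1.8, -9.9, 0.6, 0.0]
1.0 [-4.9, -15.8, 0.7, 0.0]
0.85 [-8.8, -21.1, 0.8, 0.0]
0.7 [-13.4, -25.7, 0.9, 0.0]
0.55 [-18.7, -29.6, 1.1, 0.0]
0.4 [-24.6, -32.7, 1.2, 0.0]
0.25 [-30.8, -34.9, 1.3, 0.0]
0.1 [-37.3, -36.1, 1.5, 0.0]
0 [-41.7, -36.4, 1.6, 0.0]
-0.03 [-43.0, -36.4, 1.6, 0.0]
```

Request:
{"api": "carry_out", "payload": {"motion": [[1, -2, -10, 0.5, 0], [1, -5, -16, 0.7, 0], [1, -9, -21, 0.8, 0], [1, -13.5, -25.7, 1, 0], [1, -19, -29.6, 1, 0], [1, -24.6, -32.7, 1, 0], [1, -31, -35, 1.3, 0], [1, -37, -36, 1.5, 0], [1, -41, -36.4, 1.5, 0], [1, -41, -36.4, 1.5, 0]]}}

```text
time: 32.25
tool_pos: [439.5, 229.3, 72.4]
tcp_rot: [-3.139, 0.021, -2.947]
contact_force: [-3.9, 0.7, 6.1]
grip_width: 12.4
```

Request:
{"api": "carry_out", "payload": {"motion": [[0.6, 0, 0, 0, 0], [0.6, 0, 0, 0, 0], [0.6, 0, 0, -50, 0], [0.6, 0, 0, -100, 0], [0.6, 20, 0, -130, 0], [0.6, 20, 0, -130, 0]]}}

```text
time: 33.0
tool_pos: [417.6, 225.5, 204.1]
tcp_rot: [-3.14, 0.026, -2.947]
contact_force: [0.6, -0.2, 0.1]
grip_width: 36.5
```

Run:
```python
from go import *
from find import ink
c=cap("wrist","w16"); crop(c,180,100,400,260,3,"w16c"); print(bot.get_obs()["tool_pos"])
c=cap("top","t16")
for o in ink(c): print(o)
```

```text
[417.39092569 225.31910612 202.50414009]
[451.2, -26.5, 33.5, 17.9, -8.9]
[597.8, -58.9, 34.1, 17.8, -6.2]
[620.8, 49.9, 33.5, 19.9, -1.3]
```

View pics/w16.png

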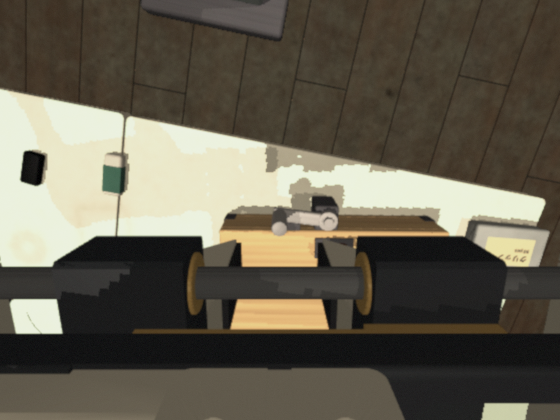

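View pics/t16.png

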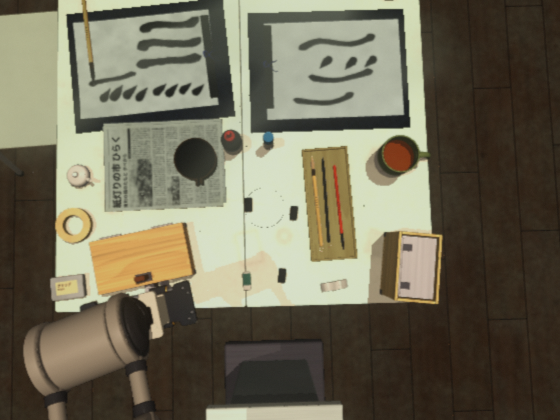

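Run:
```python
from go import *
print(go(451.2,-26.5,100,81.5), go(598,-59,100,83.8))
c=cap("top"); print(ray(c,[303.5,180],15),ray(c,[308,240],15)); crop(c,230,180,350,300,6,"t17")
```

```text
[17.3, -253.2, 101.9, 109.6] [-120.4, -313.4, 104.9, 107.3]
[[674.97604242 -85.47739964  15.        ]] [[531.97503588 -91.35108937  15.        ]]
```

View pics/t17.png

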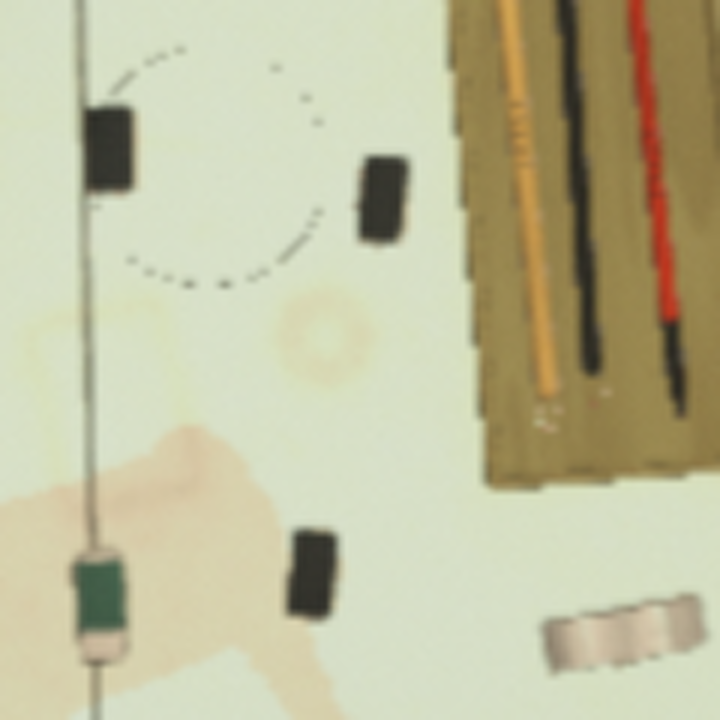

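Request:
{"api": "carry_out", "payload": {"motion": [[0.4, 2, -25, 0, 10], [0.4, 4, -50, 0, 20], [0.4, 6, -80, 10, 30], [0.4, 8, -110, 20, 40], [0.4, 10, -140, 30, 50], [0.4, 12, -170, 40, 60], [0.4, 14, -200, 55, 70], [0.4, 16, -225, 70, 80], [0.4, 17, -245, 85, 90], [0.4, 17, -253, 95, 100]]}}

```text
time: 34.4
tool_pos: [450.5, -27.5, 104.1]
tcp_rot: [3.125, -0.001, 1.583]
contact_force: [-0.3, 0.2, 0.1]
grip_width: 55.0
```

Run:
```python
from go import *
print(go(451.2,-26.5,100,81.5),go(451.2,-26.5,2,81.5))
```

```text
[0.9, 0.6, 4.1, 9.2] [0.8, -1.0, 102.1, 9.2]
```

Request:
{"api": "carry_out", "payload": {"motion": [[0.4, 1, 0, 15, 9], [0.4, 1, 0, 15, 9], [0.4, 1, 0, 15, 9]]}}

```text
time: 34.78
tool_pos: [450.7, -26.4, 88.8]
tcp_rot: [3.127, -0.004, 1.429]
contact_force: [0.7, -0.3, -0.5]
grip_width: 54.9
```

Run:
```python
from go import *
c=cap("wrist","w17"); print(proj(c,[451.2,-26.5,10]),go(451.2,-26.5,2,81.5))
```

```text
[[278.0105189  219.83948061]] [-0.4, -1.1, 87.1, 0.4]
```

View pics/w17.png

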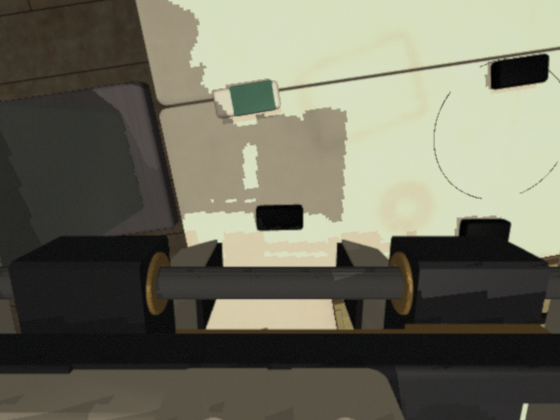

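Request:
{"api": "carry_out", "payload": {"motion": [[0.4, 1, 0, 30, 0], [0.4, 1, 0, 60, 0], [0.4, 1, 0, 84, 0], [0.4, 1, 0, 86, 0], [0.7, 1, 0, 86, 0], [1, 1, 0, 86, 0], [1, 1, 0, 86, 0], [1, 1, 0, 86, 0], [1, 1, 0, 86, 0]]}}

```text
time: 35.95
tool_pos: [453.1, -25.4, 4.1]
tcp_rot: [3.124, -0.004, 1.429]
contact_force: [-1.1, 0.8, 6.5]
grip_width: 33.4
```

Request:
{"api": "carry_out", "payload": {"motion": [[1, 0, 0, -15, 0], [1, 0, 0, -50, 0], [1, 0, 0, -100, 0], [1, 0, 0, -150, 0], [1, 0, 0, -190, 0], [1, 0, 0, -200, 0]]}}

```text
time: 36.7
tool_pos: [450.5, -25.9, 206.6]
tcp_rot: [3.118, -0.003, 1.429]
contact_force: [0.0, 0.1, -0.1]
grip_width: 33.4
```

Run:
```python
from go import *
o=bot.get_obs(); print(o["grip_width"],o["tool_pos"])
c=cap("wrist","w18")
c=cap("top");P=cloud(c)[220:310,370:450].reshape(-1,3)
# rim: fit rect at z~135
q=P[(P[:,2]>120)&(P[:,2]<145)]; print(cv2.minAreaRect(q[:,:2].astype(np.float32)))
im=c["color"].astype(int); r,g,b=im[...,0],im[...,1],im[...,2]; m=np.zeros(r.shape,np.uint8); m[225:310,380:450]=((r>150)&(r-b>60))[225:310,380:450]
k=max(cv2.findContours(m,0,1)[0],key=cv2.contourArea); print(cv2.minAreaRect(ray(c,k[:,0,:],135)[:,:2].astype(np.float32)))
print(go(468,-310.6,195,83.2))
```

```text
33.38321931539889 [450.49036283 -25.85266723 206.63122993]
((467.8721008300781, -310.2572021484375), (93.05616760253906, 146.2109375), 83.11651611328125)
((468.8652648925781, -311.62847900390625), (91.85245513916016, 145.90528869628906), 83.70636749267578)
[-279.5, 58.3, 9.7, -1.3]
```

View pics/w18.png

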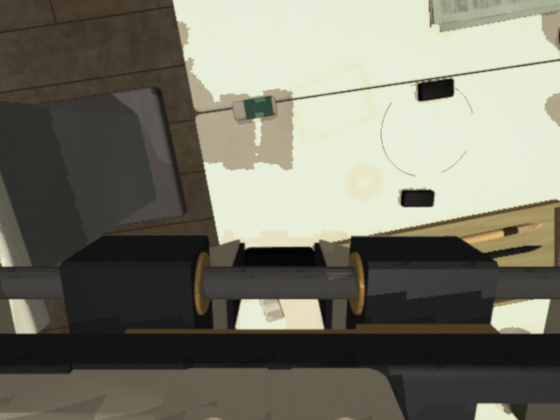

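Run:
```python
from go import *
print(go(467.8,-315,195,83.4))
```

```text
[-283.9, 58.7, 9.7, -1.5]
```

Request:
{"api": "carry_out", "payload": {"motion": [[1, -50, 10, 2, -1], [1, -100, 20, 4, -1.5], [1, -150, 30, 5, -1.5], [1, -200, 40, 6, -1.5], [1, -245, 50, 7, -1.5], [1, -284, 58.5, 8, -1.5], [1, -284, 58.5, 8, -1.5], [1, -284, 58.5, 8, -1.5]]}}

```text
time: 37.8
tool_pos: [466.8, -314.1, 194.8]
tcp_rot: [3.125, -0.006, 1.455]
contact_force: [-0.8, -0.3, 1.0]
grip_width: 33.2
```

Run:
```python
from go import *
o=bot.get_obs(); print(o["grip_width"],o["tool_pos"])
print(go(467.8,-315,86,83.4))
c=cap("wrist","w19"); cap("scene","s19")
```

```text
33.19794226162774 [ 466.84711876 -314.09734728  194.78516078]
[-1.4, -0.8, 108.8, -0.0]
```

View pics/w19.png

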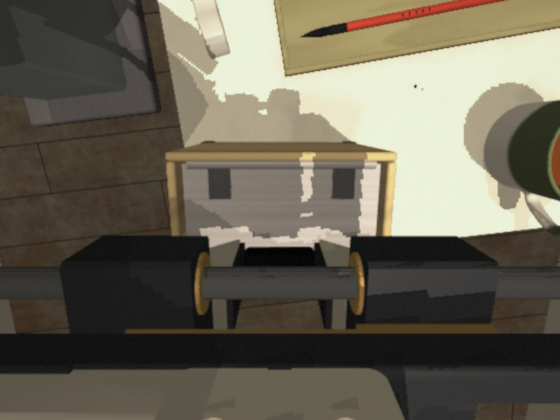

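View pics/s19.png

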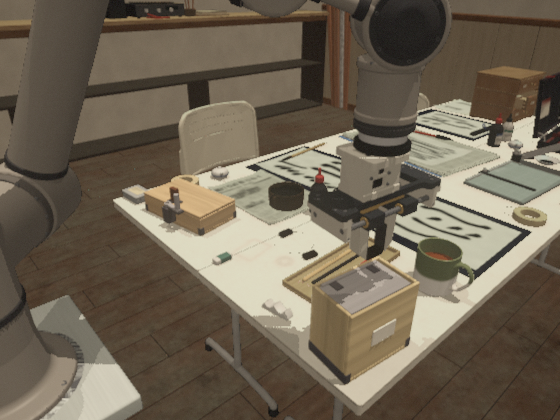

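Request:
{"api": "carry_out", "payload": {"motion": [[1, -1, 0, 30, 0], [1, -1, 0, 55, 0], [1, -1, 0, 75, 0], [1, -1, 0, 92, 0], [1, -1, 0, 107, 0], [1, -1, 0, 109, 0], [1, -1, 0, 109, 0]]}}

```text
time: 38.78
tool_pos: [469.3, -314.6, 87.2]
tcp_rot: [3.123, -0.004, 1.457]
contact_force: [-0.7, -2.2, 0.6]
grip_width: 33.7
```

Request:
{"api": "carry_out", "payload": {"motion": [[0.6, 0, 0, 0, 0], [0.35, 0, 0, 0, 0], [0.35, 0, 0, 0, 0], [0.35, 0, 0, 0, 0], [0.35, 0, 0, 0, 0], [0.35, 0, 0, 0, 0], [0.35, 0, 0, 0, 0], [0.35, 0, 0, 0, 0]]}}

```text
time: 39.78
tool_pos: [469.3, -314.6, 87.2]
tcp_rot: [3.123, -0.004, 1.457]
contact_force: [0.3, -1.3, 2.0]
grip_width: 59.5
```

Run:
```python
from go import *
o=bot.get_obs(); print(o["grip_width"],o["tool_pos"])
c=cap("wrist","w20")
```

```text
59.54662852014893 [ 469.29150468 -314.55789564   87.17659324]
```

View pics/w20.png

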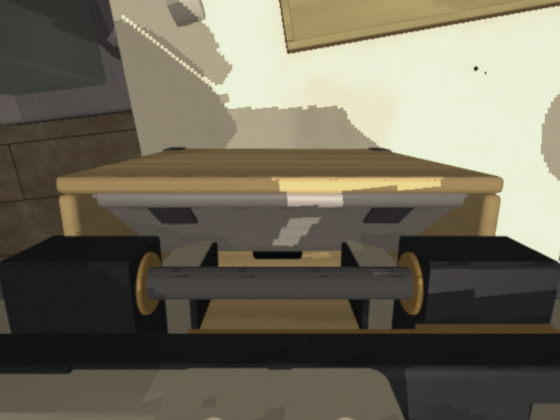

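Run:
```python
from go import *
c=cap("wrist"); P=cloud(c); 
for u,v in ((265,255),(278,256),(290,255),(320,254),(270,245),(278,262)): print(u,v,P[v,u].round(0),c["color"][v,u])
```

```text
265 255 [ 459. -334.   23.] [8 4 8]
278 256 [ 467. -336.   24.] [9 6 7]
290 255 [ 476. -336.   23.] [6 5 6]
320 254 [ 498. -345.    6.] [161 134  90]
270 245 [ 466. -308.   80.] [87 81 76]
278 262 [ 466. -347.    6.] [131 111  74]
```

Request:
{"api": "carry_out", "payload": {"motion": [[0.35, 0, 0, -20, 0], [0.35, 0, 0, -45, 0], [0.35, 0, 0, -85, 0], [0.4, 0, 0, -110, 0]]}}

```text
time: 40.38
tool_pos: [467.1, -314.3, 198.5]
tcp_rot: [3.123, -0.004, 1.457]
contact_force: [1.4, 1.0, 0.2]
grip_width: 56.2
```

Run:
```python
from go import *
from find import ink
o=bot.get_obs(); print(o["grip_width"],o["tool_pos"])
c=cap("top"); print(ink(c)); crop(c,220,180,450,310,3,"t21")
print(go(598,-59,90,83.8))
```

```text
56.201441143524406 [ 467.07767728 -314.34364161  198.50675092]
[[597.8, -58.7, 34.1, 17.4, -6.6], [620.8, 49.7, 33.5, 19.8, 0.9]]
[269.2, 97.4, 114.1, -0.3]
```

View pics/t21.png

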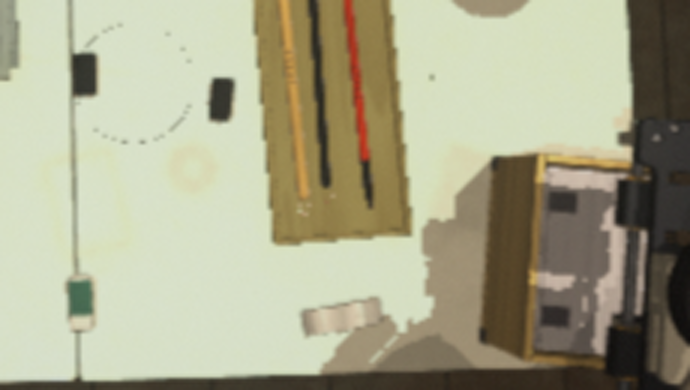

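Request:
{"api": "carry_out", "payload": {"motion": [[0.4, 50, 18, 0, 0], [0.4, 105, 38, 5, 0], [0.4, 160, 58, 25, 0], [0.4, 210, 76, 55, 0], [0.4, 250, 90, 85, 0], [0.4, 269, 97, 110, 0], [0.4, 269, 97, 114, 0], [0.4, 269, 97, 114, 0]]}}

```text
time: 41.42
tool_pos: [597.0, -59.6, 89.9]
tcp_rot: [3.121, -0.001, 1.457]
contact_force: [0.1, 0.1, 0.6]
grip_width: 55.2
```

Run:
```python
from go import *
c=cap("wrist","w22"); print(proj(c,[598,-59,10]),go(598,-59,2,83.8))
```

```text
[[277.90705975 218.08319249]] [1.0, -1.5, 88.6, -0.4]
```

View pics/w22.png

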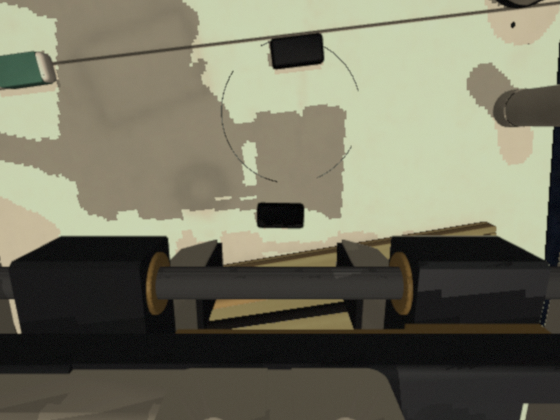

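Stub at (280.5,215), in line with the prediction.

Request:
{"api": "carry_out", "payload": {"motion": [[0.4, 2, 0, 30, 0], [0.4, 2, 0, 60, 0], [0.4, 2, 0, 84, 0], [0.4, 2, 0, 86.5, 0], [0.7, 2, 0, 86.5, 0], [1, 2, 0, 86.5, 0], [1, 2, 0, 86.5, 0], [1, 2, 0, 86.5, 0], [1, 2, 0, 86.5, 0]]}}

```text
time: 42.6
tool_pos: [600.2, -58.5, 5.4]
tcp_rot: [3.117, -0.001, 1.456]
contact_force: [-0.9, -0.5, 6.8]
grip_width: 33.2
```

Request:
{"api": "carry_out", "payload": {"motion": [[1, 0, 0, -15, 0], [1, 0, 0, -50, 0], [1, 0, 0, -100, 0], [1, 0, 0, -150, 0], [1, 0, 0, -190, 0], [1, 0, 0, -200, 0]]}}

```text
time: 43.35
tool_pos: [596.5, -58.2, 209.3]
tcp_rot: [3.111, -0.0, 1.456]
contact_force: [0.2, -0.1, -0.8]
grip_width: 33.2
```

Run:
```python
from go import *
o=bot.get_obs(); print(o["grip_width"],o["tool_pos"])
c=cap("wrist","w23")
print(go(467.8,-315,195,83.4))
```

```text
33.2304550075119 [596.5209372  -58.17576297 209.34140701]
[-269.9, -98.6, 10.7, 0.0]
```

View pics/w23.png

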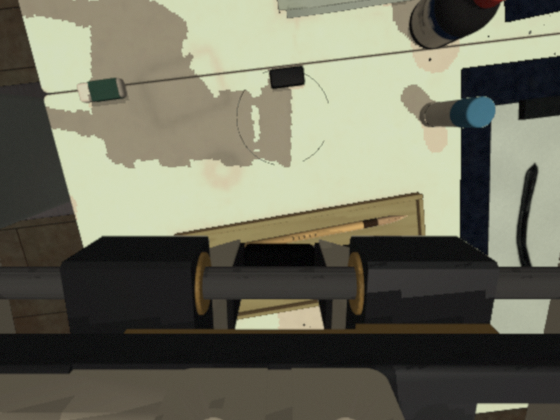

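Request:
{"api": "carry_out", "payload": {"motion": [[1, -48, -18, 2, 0], [1, -100, -37, 4, 0], [1, -150, -55, 5, 0], [1, -200, -73, 6, 0], [1, -240, -88, 8, 0], [1, -270, -98.5, 10, 0], [1, -270, -98.5, 10, 0], [1, -270, -98.5, 10, 0]]}}

```text
time: 44.4
tool_pos: [467.7, -314.2, 194.7]
tcp_rot: [3.114, -0.002, 1.456]
contact_force: [-0.7, 0.2, -0.4]
grip_width: 33.2
```

Run:
```python
from go import *
o=bot.get_obs(); print(o["grip_width"],o["tool_pos"],go(467.8,-315,86,83.4))
c=cap("wrist","w24")
```

```text
33.244020577457185 [ 467.65692053 -314.24900864  194.73186525] [-0.9, -2.8, 108.7, 0.0]
```

View pics/w24.png

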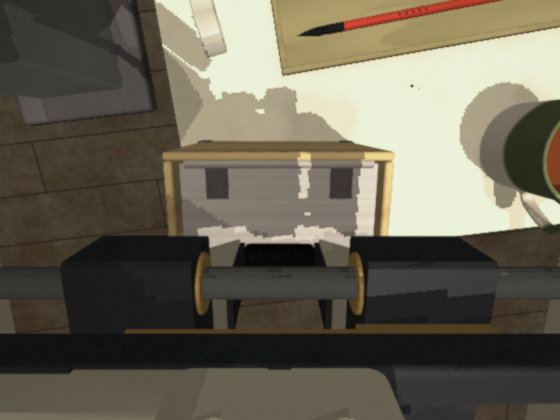

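Request:
{"api": "carry_out", "payload": {"motion": [[1, -1, -1, 30, 0], [1, -1, -1, 55, 0], [1, -1, -2, 75, 0], [1, -1, -2, 92, 0], [1, -1, -2.5, 107, 0], [1, -1, -2.5, 109, 0], [1, -1, -2.5, 109, 0]]}}

```text
time: 45.32
tool_pos: [468.5, -315.0, 86.2]
tcp_rot: [3.113, -0.001, 1.458]
contact_force: [-0.2, -3.0, -0.3]
grip_width: 33.1
```

Request:
{"api": "carry_out", "payload": {"motion": [[0.6, 0, 0, 0, 0], [0.35, 0, 0, 0, 0], [0.35, 0, 0, 0, 0], [0.35, 0, 0, 0, 0], [0.35, 0, 0, 0, 0], [0.35, 0, 0, 0, 0], [0.35, 0, 0, 0, 0], [0.35, 0, 0, 0, 0]]}}

```text
time: 46.32
tool_pos: [468.6, -315.0, 86.2]
tcp_rot: [3.113, -0.001, 1.458]
contact_force: [0.8, -1.2, 1.3]
grip_width: 60.0
```

Run:
```python
from go import *
o=bot.get_obs(); print(o["grip_width"],o["tool_pos"])
c=cap("wrist","w25"); P=cloud(c)
d=(c["color"].max(2)<30); R=P[235:268,215:345][d[235:268,215:345]]; print(len(R),np.nanpercentile(R[:,2],[0,10,50,90]))
```

```text
59.996753921842604 [ 468.5681876  -314.97421316   86.19095864]
880 [21.8366255  23.57776346 29.72587863 92.79886152]
```

View pics/w25.png

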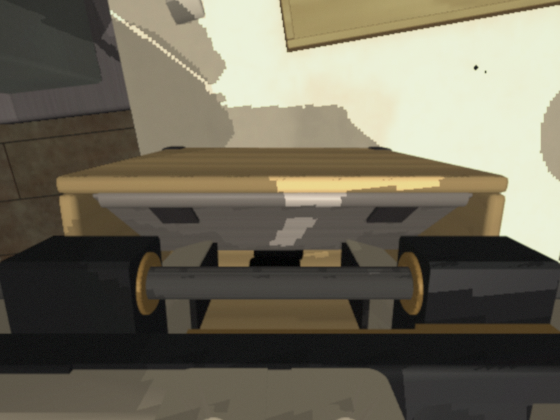

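Request:
{"api": "carry_out", "payload": {"motion": [[0.35, 0, 0, -20, 0], [0.35, 0, 0, -45, 0], [0.35, 0, 0, -85, 0], [0.4, 0, 0, -115, 0]]}}

```text
time: 46.88
tool_pos: [464.8, -314.1, 202.1]
tcp_rot: [3.115, -0.002, 1.458]
contact_force: [0.3, -0.3, 0.0]
grip_width: 56.0
```

Run:
```python
from go import *
from find import ink
c=cap("top"); print(ink(c)); crop(c,370,220,450,310,6,"t26")
print(go(620.8,49.5,90,89))
```

```text
[[620.8, 49.7, 33.5, 19.8, 0.8]]
[380.1, 108.8, 119.0, -5.5]
```

Request:
{"api": "carry_out", "payload": {"motion": [[0.4, 50, 14, 0, -1], [0.4, 105, 30, 2, -2], [0.4, 160, 46, 5, -3], [0.4, 215, 62, 20, -4], [0.4, 270, 77, 50, -5], [0.4, 325, 93, 80, -5.5], [0.4, 365, 104, 105, -5.5], [0.4, 380, 109, 119, -5.5], [0.4, 380, 109, 119, -5.5]]}}

```text
time: 48.05
tool_pos: [620.0, 49.9, 88.4]
tcp_rot: [3.113, 0.005, 1.555]
contact_force: [0.0, 0.2, 0.1]
grip_width: 55.1
```

Run:
```python
from go import *
c=cap("wrist","w27"); print(proj(c,[620.8,49.5,10]),go(620.8,49.5,2,89))
```

```text
[[276.84684842 219.55005532]] [1.1, -2.3, 87.6, 0.0]
```

View pics/w27.png

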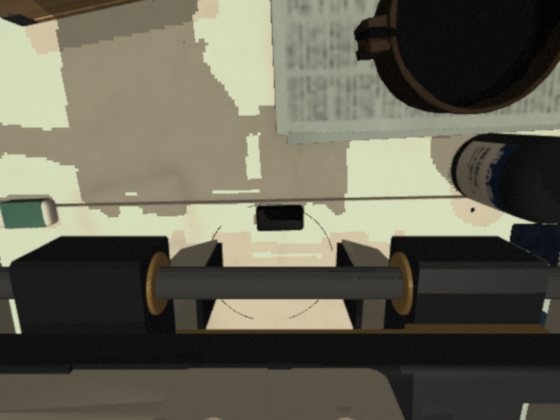

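Run:
```python
from go import *
c=cap("top"); P=cloud(c)
Q=P[120:160,215:285].reshape(-1,3); Q=Q[Q[:,2]>25]
for lo,hi,n in ((60,105,'bottle'),(10,60,'glue')):
    q=Q[(Q[:,1]>lo)&(Q[:,1]<hi)] if n=='bottle' else Q[(Q[:,1]<30)]
    print(n,len(q),q.min(0).round(0),q.max(0).round(0))
Q=P[130:200,165:225].reshape(-1,3); Q=Q[Q[:,2]>12]; print('pot',Q.min(0).round(0),Q.max(0).round(0))
```

```text
bottle 484 [696.  60.  26.] [786. 104. 204.]
glue 212 [694. -13.  26.] [777.  29. 204.]
pot [593.  60.  15.] [783. 218. 456.]
```

Run:
```python
from go import *
c=cap("top"); w=cap("wrist"); P=cloud(w)
for z in (40,70): print(z,ray(c,[232,143],z).round(0),ray(c,[232,153],z).round(0),ray(c,[268,141],z).round(0),ray(c,[268,149],z).round(0))
Q=P[130:225,455:555].reshape(-1,3); Q=Q[(Q[:,2]>15)&(Q[:,2]<200)]; print(Q.min(0).round(0),Q.max(0).round(0))
q=P[0:110,360:555].reshape(-1,3); q=q[(q[:,2]>12)&(q[:,2]<200)]; print(q.min(0).round(0),q.max(0).round(0))
s=cap("scene","s28")
```

```text
40 [[764.  81.  40.]] [[740.  81.  40.]] [[766.  -4.  40.]] [[747.  -3.  40.]]
70 [[757.  78.  70.]] [[734.  79.  70.]] [[759.  -4.  70.]] [[741.  -3.  70.]]
[743.  60.  15.] [770. 108.  87.]
[668. 120.  12.] [776. 185.  53.]
```

View pics/s28.png

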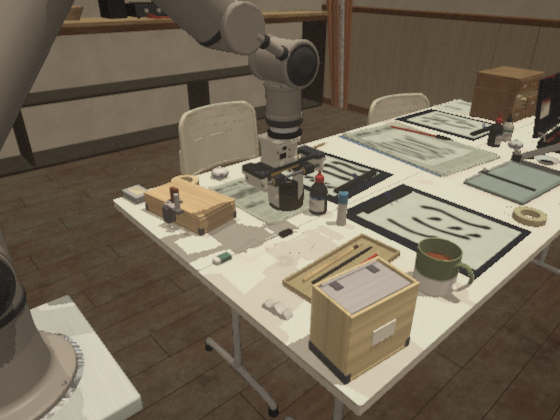

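Request:
{"api": "carry_out", "payload": {"motion": [[0.4, 2, 0, 30, 0], [0.4, 2, -1, 60, 0], [0.4, 2, -1, 82, 0], [0.4, 2, -1, 85, 0], [0.7, 2, -1, 85, 0], [1, 2, -1, 85, 0], [1, 2, -1, 85, 0], [1, 2, -1, 85, 0], [1, 2, -1, 85, 0]]}}

```text
time: 49.42
tool_pos: [623.7, 49.4, 7.3]
tcp_rot: [3.106, 0.005, 1.552]
contact_force: [-1.1, -1.4, 6.3]
grip_width: 32.7
```

Request:
{"api": "carry_out", "payload": {"motion": [[1, 0, 0, -15, 0], [1, 0, 0, -50, 0], [1, 0, 0, -100, 0], [1, 0, 0, -150, 0], [1, 0, 0, -190, 0], [1, 0, 0, -200, 0]]}}

```text
time: 50.18
tool_pos: [617.9, 50.6, 211.4]
tcp_rot: [3.1, 0.005, 1.552]
contact_force: [0.6, 1.4, -0.6]
grip_width: 32.8
```

Run:
```python
from go import *
o=bot.get_obs(); print(o["grip_width"],o["tool_pos"])
c=cap("wrist","w29")
print(go(467.8,-315,198,83.4))
```

```text
32.76425777706184 [617.89876479  50.64916048 211.38046836]
[-368.3, -143.4, 8.8, 5.5]
```

View pics/w29.png

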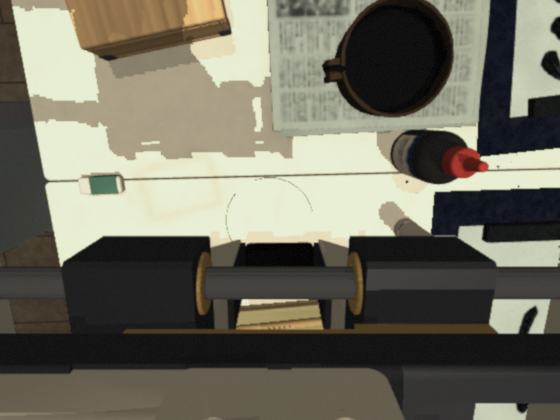

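Request:
{"api": "carry_out", "payload": {"motion": [[1, -40, -16, 0, 1], [1, -80, -31, 0, 2], [1, -125, -49, 2, 3], [1, -170, -66, 3, 4], [1, -215, -84, 4, 5], [1, -260, -101, 5, 5.5], [1, -305, -119, 6, 5.5], [1, -345, -134, 7, 5.5], [1, -368, -143.4, 8, 5.5], [1, -368, -143.4, 8, 5.5]]}}

```text
time: 51.48
tool_pos: [466.4, -315.6, 197.1]
tcp_rot: [3.104, -0.0, 1.453]
contact_force: [-0.3, 0.1, -0.6]
grip_width: 32.4
```

Run:
```python
from go import *
o=bot.get_obs(); print(o["grip_width"],o["tool_pos"],go(467.8,-315,86,83.4))
c=cap("wrist","w30")
```

```text
32.36853778889548 [ 466.36651647 -315.5657747   197.08453743] [0.7, -2.9, 111.1, -0.1]
```

View pics/w30.png

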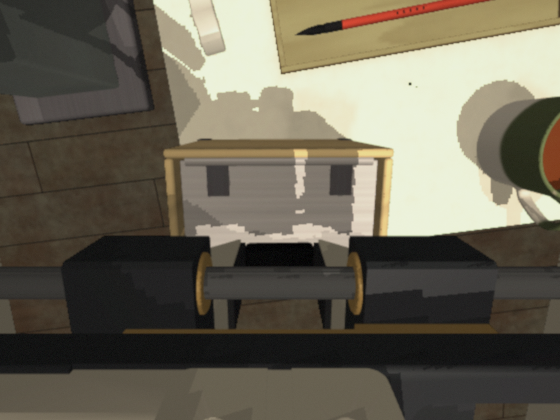

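Request:
{"api": "carry_out", "payload": {"motion": [[1, 0, -1, 30, 0], [1, 0, -1, 55, 0], [1, 0, -2, 73, 0], [1, 0, -2, 88, 0], [1, 0, -2.5, 102, 0], [1, 0, -2.5, 111, 0], [1, 0, -2.5, 111, 0]]}}

```text
time: 52.4
tool_pos: [468.6, -314.7, 85.7]
tcp_rot: [3.104, -0.001, 1.454]
contact_force: [-1.1, -2.5, 0.3]
grip_width: 32.9
```

Request:
{"api": "carry_out", "payload": {"motion": [[0.6, 0, 0, 0, 0], [0.35, 0, 0, 0, 0], [0.35, 0, 0, 0, 0], [0.35, 0, 0, 0, 0], [0.35, 0, 0, 0, 0], [0.35, 0, 0, 0, 0], [0.35, 0, 0, 0, 0], [0.35, 0, 0, 0, 0]]}}

```text
time: 53.4
tool_pos: [468.6, -314.7, 85.8]
tcp_rot: [3.104, -0.001, 1.454]
contact_force: [2.1, -2.6, 1.4]
grip_width: 59.9
```

Run:
```python
from go import *
o=bot.get_obs(); print(o["grip_width"],o["tool_pos"])
c=cap("wrist","w31"); P=cloud(c)
d=(c["color"].max(2)<30); R=P[235:268,215:345][d[235:268,215:345]]; print(len(R),np.nanpercentile(R[:,2],[0,10,50,90]))
```

```text
59.902897674988594 [ 468.5885435  -314.6588128    85.75144816]
928 [22.03725596 23.42418722 28.54322616 92.30229919]
```

View pics/w31.png

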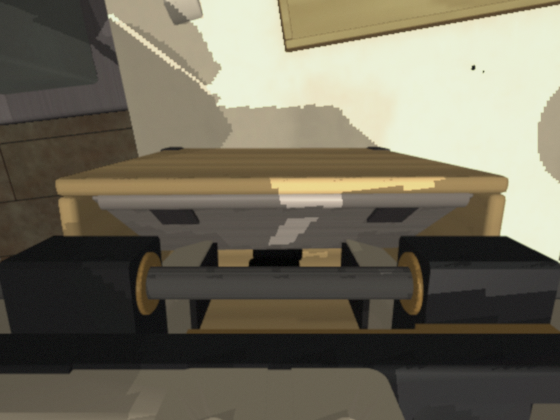

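Request:
{"api": "carry_out", "payload": {"motion": [[0.35, 0, 0, -20, 0], [0.35, 0, 0, -45, 0], [0.35, 0, 0, -85, 0], [0.35, 0, 0, -115, 0], [0.35, 50, 0, -125, 0], [0.35, 110, 0, -125, 0], [0.35, 110, 0, -125, 0]]}}

```text
time: 54.32
tool_pos: [476.0, -200.9, 210.5]
tcp_rot: [3.106, -0.003, 1.459]
contact_force: [0.1, -0.9, -0.1]
grip_width: 59.9
```

Run:
```python
from go import *
from find import ink
o=bot.get_obs(); print(o["grip_width"],o["tool_pos"],o["contact_force"])
cap("wrist","w32")
c=cap("top","t32"); crop(c,370,220,450,310,6,"t32b"); print(ink(c))
cap("scene","s32")
P=cloud(c); Q=P[235:298,402:436].reshape(-1,3); print(np.nanpercentile(Q[:,2],[1,50,99]))
```

```text
59.9415612948372 [ 476.04290215 -200.9426696   210.48681093] [ 0.06866146 -0.89955274 -0.14673433]
[]
[103.95130073 567.75341164 575.88884402]
```

View pics/t32.png

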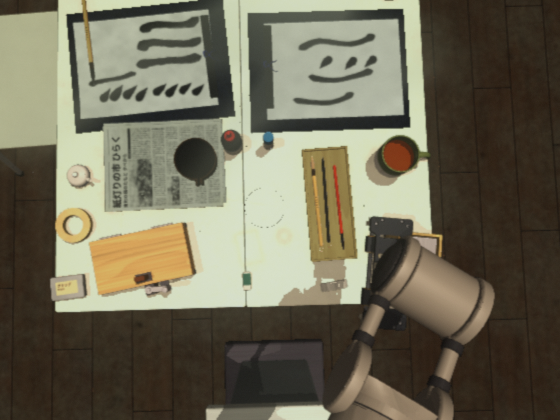

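View pics/s32.png

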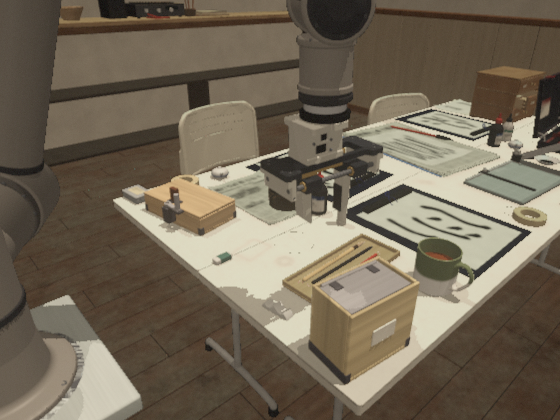

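View pics/w32.png

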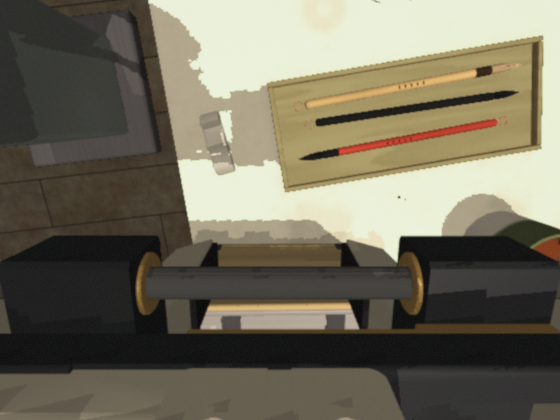

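Request:
{"api": "carry_out", "payload": {"motion": [[0.3, 60, 0, 0, 0], [0.3, 120, 0, 0, 0], [0.3, 180, 0, 0, 0], [0.3, 220, 0, 0, 0], [0.3, 220, 0, 0, 0]]}}

```text
time: 55.1
tool_pos: [502.0, 14.3, 210.2]
tcp_rot: [3.106, -0.001, 1.457]
contact_force: [-0.0, -0.3, 0.3]
grip_width: 64.1
```

Run:
```python
from go import *
c=cap("top","t33"); 
a=c["color"][220:310,370:450,::-1]; b=c["color"][220:310,85:205,::-1]
cv2.imwrite("pics/t33c.png",cv2.resize(np.hstack([a,b]),None,fx=4,fy=4,interpolation=cv2.INTER_CUBIC))
P=cloud(c)
q=np.array([468.3,-311.]); t=np.radians(83.4); bx=np.array([np.cos(t),np.sin(t)]); by=np.array([-bx[1],bx[0]])
for u in (30,15,0,-15,-30):
    L=(P[...,:2]-q); m=(abs(L@bx-u)<4)&(abs(L@by)<50); print('flap',u,np.nanmedian(P[m][:,2]).round(1),m.sum())
L=P[...,:2]-C
for u in (-55,-30,0,30,50):
    m=(abs(L@ex-u)<4)&(L@ey>30)&(L@ey<95); print('lid',u,np.nanmedian(P[m][:,2]).round(1),m.sum())
m=(P[...,2]>97)&(P[...,2]<108)&(abs(L@ey+50)<25)&(abs(L@ex+75)<25); pk=np.nanmedian(P[m],axis=0); print(pk,(L[m].mean(0)@ex,L[m].mean(0)@ey))
```

```text
flap 30 131.0 179
flap 15 131.0 179
flap 0 130.6 181
flap -15 130.8 185
flap -30 130.9 183
lid -55 54.2 103
lid -30 53.8 104
lid 0 53.6 101
lid 30 53.9 102
lid 50 54.0 100
[434.91376483 229.05027593 102.102555  ] (np.float64(-78.47748602525596), np.float64(-50.19876081029248))
```

View pics/t33c.png

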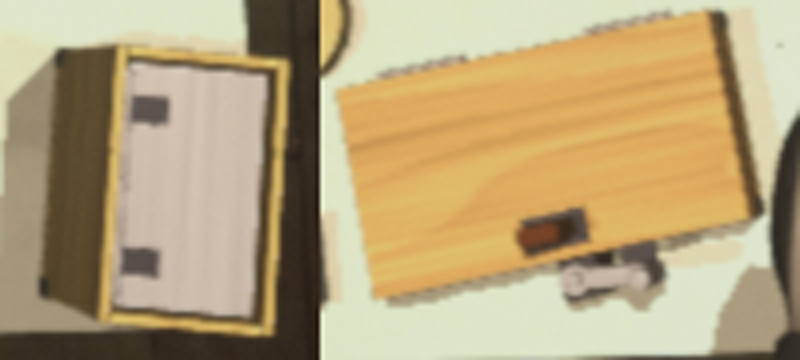

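Run:
```python
from plant import bot
print(bot.close_job())
```

```text
the job is handed in; nothing more can be done
None
```

I handed the job in at about 55 s of the 210 s allowed. Both whole ink sticks are in the case, with the lid shut and the latch back over its tongue. All three stubs were dropped through the flap into the scrap box; one had been knocked aside mid-run, so I found it again first.

**Last checks**
- **Lid:** its top measures level at about 54 mm from front to back, which matches shut.
- **Latch:** I released the peg at an angle of about 0.03 rad. The last top-camera reading suggested up to about 0.12 rad, but that view read the lid handle about 2 to 3 mm short in the same direction. Both figures are within the 0.2 rad limit.
- **Flap:** it is level at about 131 mm, with nothing on it or left in the fingers.
- **Table:** no ink was left where it had been lying. The eraser, cup and glue stick look unmoved in the pictures; I did not measure them.
- **Stubs:** I saw the first two on the box floor. I could not make out the third separately inside; I infer it fell in because the fingers, flap and table are all clear.

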